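# Bolt the lid of the damp box

## Robot

A 6-joint arm with a two-finger parallel gripper is mounted at the origin on the work surface. World frame = base frame: x ahead of the robot, y to its left, z up, the work surface at z = 0. Lengths are in mm, angles in rad, forces in N, time in s.
With the tool pointing down it reaches from about 275 to 825 mm from the base axis. Payload 4.9 kg.
Tool frame: the origin (TCP) lies between the finger pads; the fingertips stand 17 mm ahead of it and the grasp point (between the pads) lies 2 mm behind it; z points along the fingers, y is the line along which they close (so a half turn about z gives the same grasp; the last joint's range is limited). The gripper opens to 85 mm and grips with 20 to 120 N. Pads are 22 mm wide; open, the fingers measure 114 mm over their backs; the gripper's body (76 mm by 85 mm) begins 54 mm behind the grasp point. The pads swing forward as they close: fully open they stand 13 mm farther back than shut.
Start: joints at [-1.326, 0.326, -0.193, 1.052, 0, 1.437], TCP at [203.406, -511.023, 227.681] pointing down, gripper open.
Joint ranges: [-2.65, 2.65], [-0.97, 1.79], [-1.3, 1.35], [-1.93, 2.1], [-1.47, 1.37], [-3.14, 3.14]. Speed limits (rad/s): [2.57, 2.57, 3.14, 3.14, 3.14, 3.14].

## Interface

Orientations are given as a 3x3 rotation matrix whose columns are the frame's x, y, z axes.
In Python, from cell import r gives the robot as it stands.
- The arm moves only by the tool move_arm, never from a script. Its argument "plan" is a list of rows, each an object with "translation": the shift along the tool's x, y, z as a fraction of full scale, a list of three; "turn": the turn about the tool's z as a fraction of full scale; "fingers": the opening, from -1 (shut) to 1 (fully open), so that 0 is half open. In form: [{"translation": [dx, dy, dz], "turn": turn, "fingers": fingers}, ...]. A call has exactly 8 rows; each row shifts and turns the commanded pose from where the row before left it, along the tool's axes as they then stand; what a row does not reach is not made up. Full scale, the value 1, is 1 m for a shift and 30 degrees for a turn. A row lasts 1/8 s, in which the tool goes at most 62.5 mm and 10.7 degrees, less where a joint would pass 70% of its speed; a pose out of reach is approached as far as the arm can. A call with a number of a shift or a turn outside -1 to 1 is refused whole. A call with a gripper value outside its range is refused whole. The fingers move at their own pace and stop on an object; "grip_force" is the grip in N (left out, the last holds). Time passes only in rows, so rows that do not move let the fingers close, or fill a call up. It gives the time, the measured TCP pose, the force, the opening and the grip force at its end, in the units of the state.
- r.read_state(): the state, without advancing time (a new reading comes with each control period).
- r.capture(name): name is "side" or "top"; returns a dict with "color" (480x640x3 uint8, red, green, blue), "fovy" (degrees; the focal length in pixels is half the picture's height over the tangent of half this angle, whatever the lens; pixels are square), "cx", "cy" (the principal point, pixels), "pose" (4x4, takes a point from camera to world coordinates). Camera axes: x right, y up, looking along -z (the intrinsics and any distortion apply to the point x, -y, -z); pixel columns grow to the right and rows downward; lengths in mm; the calibration is good to about 2 mm. A picture is of the moment at which its call begins. There is no depth.
- r.finish_job(): hands the job in; it is judged then, once.
The state is a dict: "time": time; "joint_pos": joint angles; "dq": joint speeds; "tau": joint torques, N m; "tcp_pos": TCP position; "tcp_rot": TCP orientation; "ft_force": force on the tool from outside, world axes, zero at the start; "wrist_torque": the same for the moment, N m; "finger_gap": opening from 0.0 (shut) to 1.0 (fully open); "finger_force": force on a finger pad.
Only numpy, scipy, OpenCV 4.12 (cv2) and the standard library are available. Lean on these libraries where they do the work, as an engineer would, in place of code of your own. Each camera call takes 0.05 s, during which the arm holds its last target. There are 200 camera calls.

## Task

Bolt the damp box shut: lift the bolt's handle out of its open notch, lean on the springy lid just far enough for the bolt to find its keeper, slide the bolt fully home and lay the handle down in the closed notch. Do it by feel and gently: do not jam the bolt against the keeper or wrench the handle against the barrel, do not crush the lid's seal, and leave everything else where it stands.

Things in the scene. Friction and masses are not known exactly. Their poses are not given: they have to be found in the camera images.
- chest: The damp box: a low plywood chest for dampened printing paper, 340 (x) by 500 (y) by 120 mm high, standing fixed on the table. Origin at the centre of its underside, z up, +y the way the bolt shoots home. Its top is a grey hinged lid (y -245 to +137 mm) and a fixed plywood board (y +140 to +250). The barrel bolt lies on the lid along y, at x = 0; the keeper stands on the board.
- keeper_spot (a point): Point on the top of the fixed board under the front face of the keeper, a steel staple 14 mm thick (y) on a wooden packer, its hole 20 mm wide (x) and 16.5 mm high for the 14 mm bolt. Packers differ: the middle of the hole is 11 to 23 mm above this point and is not measured, so it must be felt for or seen.
- lid (a joint): Lid angle, rad: 0 level with the board, positive raised; 0.0025 rad is 1 mm at the keeper. A rubber bulb seal holds the unbolted lid up at about 0.025 to 0.034, the bolt then too high for the keeper. It yields like a spring: about 1.1 N at the knob for each mm pressed down. Bolted it may stay anywhere from -0.02 to 0.02. Below -0.027 the seal is over-crushed.
- hinge_line (a point): Middle of the lid's hinge line, which runs along the box's x at y = -245 mm, 112 mm above the box's underside.
- barrel: Slotted steel barrel and plate of the bolt, 52 by 106 by 29 mm, on the lid; origin at the centre of the plate's underside, +y to the keeper, z up. The bolt's axis is 17 mm above the origin. The handle's stem (8 mm thick) runs in a slot along the top; between the two end notches it stays within 0.17 rad of upright. Notches are 13 mm wide and open to -x; the open one is at y = -25.5 mm.
- closed_notch (a point): On the bolt's axis in the middle of the closed notch (y = +24.5 mm of the barrel), where the stem can lie down to the -x side when the bolt is home. The slot's end stops the stem 2.5 mm beyond this point, so the notch is found by pushing the bolt lightly to its stop.
- bolt (a joint): How far the bolt is slid to the keeper, m: 0 in the middle of the open notch, 0.050 in the middle of the closed notch; stops at -0.0025 and 0.0525. About 1.5 N of friction. The nose meets the keeper's front at 0.017.
- handle (a joint): Turn of the handle about the bolt's axis, rad: 0 lying down in a notch (the stem points to the box's -x side and 20 degrees up), 1.22 upright in the slot. Near upright it stays where it is left; farther down it falls by itself.
- knob (a point): Centre of the brass ball knob, 18 mm in diameter, at the end of the handle's stem, 48 mm from the bolt's axis. It can be pinched from above along the bolt's direction and then swings freely between the pads. Lying down it is 33 mm above the lid's top, upright 65 mm.
- rod: The steel bolt, 14 mm in diameter with a blunt nose; origin on its axis level with the handle's stem, +y to the keeper; its nose is 86 mm ahead of the origin.
- ink_pot: Bystander: glass ink pot with black cap, 42 mm across, 50 mm high, on the fixed board of the box. Origin under its centre.
- tape: Bystander: roll of dark tape, 84 mm across, 24 mm high, lying on the fixed board. Origin under its centre.
- ink_can: Bystander: blue ink can with red spout, 52 by 34 by 150 mm, on the table. Origin under its centre.
- cup: Bystander: white plastic cup, 80 mm across, 95 mm high, on the table. Origin under its centre.
- brayer: Bystander: ink roller, black roller 120 mm long, wooden grip, about 180 mm over all, on the table. Origin under the roller.
- hake_brush: Bystander: brush 220 mm long lying on the table. Origin under its middle.

How it is judged:
By the outcome, as a careful person would: the job done as asked, in the order asked, and still so for the second after the job is handed in, with the robot touching nothing.
It also fails if it takes over 72 s, if anything falls off the work surface, if the arm or the gripper's body presses on something with over 40 N, if the wrist force passes 120 N, or if a joint passes its speed limit or range.

## Working session

There is one attempt and no reset: what is moved stays moved. The work goes in short steps, Python scripts to look and compute and a tool call to move; the robot and the scene stay as the last step left them, time stands still between calls to the robot, and variables do not carry over. Pictures are saved under pics/ and viewed, at most 10 in all, crops included, and the job is handed in when it is done.

Besides the shell and the picture viewer there is one more tool, called after "Request:" as a command line: name --argument value ..., lists and objects as JSON in quotes. move_arm: Moves the arm, as the interface text tells. Its arguments: {"type":"object","properties":{"plan":{"type":"array"},"grip_force":{"type":"number"}},"required":["plan"]}

```bash
mkdir -p pics; python3 - <<'E'
from cell import r
import cv2,pickle
for n in("side","top"):
    c=r.capture(n); cv2.imwrite(f"pics/{n}0.png",c["color"][:,:,::-1]); pickle.dump(c,open(f"{n}0.pkl","wb"))
    print(n,{k:v for k,v in c.items() if k!="color"})
s=r.read_state(); print(s)
E
```

```text
side {'fovy': 48.195194760012, 'cx': 328.9811840715644, 'cy': 238.162495618028, 'pose': array([[-9.23498781e-01,  2.24860226e-01, -3.10785907e-01,
         7.02837406e+01],
       [-3.83206383e-01, -5.77537046e-01,  7.20835507e-01,
         1.07834247e+03],
       [-1.74031399e-02,  7.84785856e-01,  6.19522632e-01,
         1.06466968e+03],
       [ 0.00000000e+00,  0.00000000e+00,  0.00000000e+00,
         1.00000000e+00]])}
top {'fovy': 56.82702468836869, 'cx': 309.5695677283656, 'cy': 243.5304453399282, 'pose': array([[-2.77041817e-02,  9.97440686e-01, -6.59132417e-02,
         4.47308851e+02],
       [-9.99607918e-01, -2.73758148e-02,  5.87996977e-03,
        -3.94773173e+01],
       [ 4.06049238e-03,  6.60502981e-02,  9.97808033e-01,
         1.41702002e+03],
       [ 0.00000000e+00,  0.00000000e+00,  0.00000000e+00,
         1.00000000e+00]])}
{'time': 0.1, 'joint_pos': array([-1.32617024e+00,  3.26864991e-01, -1.93480023e-01,  1.05197868e+00,
        5.55118366e-05,  1.43656396e+00]), 'dq': array([ 0.00125159, -0.00052945,  0.00181146, -0.00090617,  0.00018066,
        0.0010846 ]), 'tau': array([ 1.21921297e-03, -4.44240439e+01,  2.63037694e+01,  7.83249910e-03,
        6.33972704e-06, -3.06060521e-06]), 'tcp_pos': array([ 203.30787242, -510.49222601,  226.98419274]), 'tcp_rot': array([[ 9.29087511e-01,  3.69859834e-01, -3.16059158e-04],
       [ 3.69859878e-01, -9.29086344e-01,  1.49533816e-03],
       [ 2.59419276e-04, -1.50619761e-03, -9.99998832e-01]]), 'ft_force': array([ 0.2255418 ,  0.06110087, -0.88024564]), 'wrist_torque': array([ 0.04140666, -0.00129118, -0.0197297 ]), 'finger_force': 0.0, 'finger_gap': 1.0018203884631527}
```

View pics/top0.png

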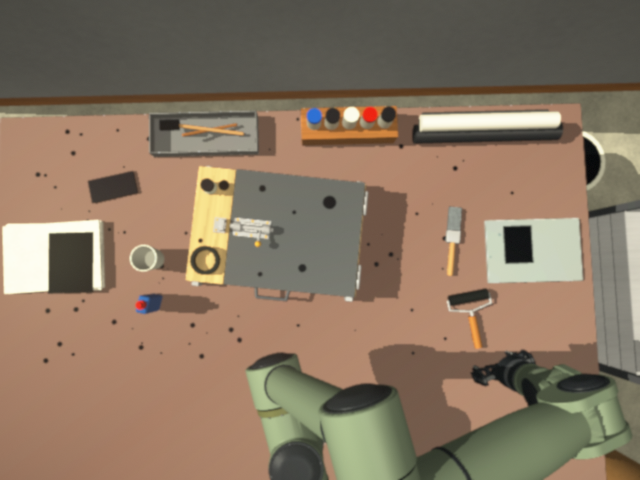

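View pics/side0.png

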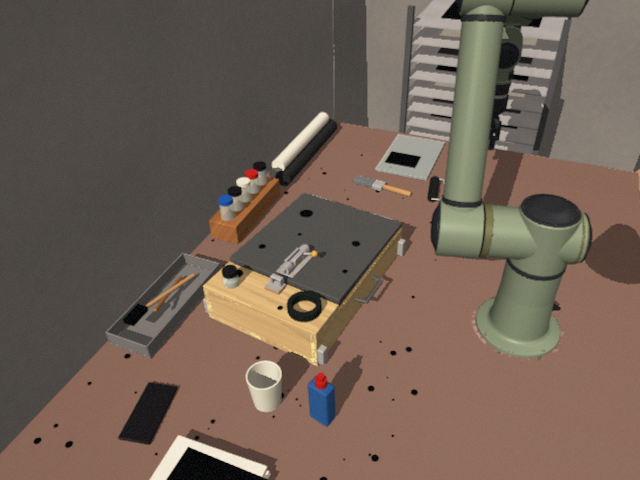

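The top view shows the box with the lid at about (300,235), the barrel at (252,228), the keeper at (221,226), the knob at (257,244) and the tape at (205,260). The side view shows the knob at (315,254) and the keeper at (276,284).

```bash
python3 - <<'E'
import cv2,numpy as np
t=cv2.imread("pics/top0.png");s=cv2.imread("pics/side0.png")
a=cv2.resize(t[160:305,180:375],None,fx=4,fy=4,interpolation=cv2.INTER_CUBIC)
b=cv2.resize(s[230:330,230:350],None,fx=6,fy=6,interpolation=cv2.INTER_CUBIC)
cv2.imwrite("pics/a.png",a);cv2.imwrite("pics/b.png",b)
E
```

```text
(no output)
```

View pics/a.png

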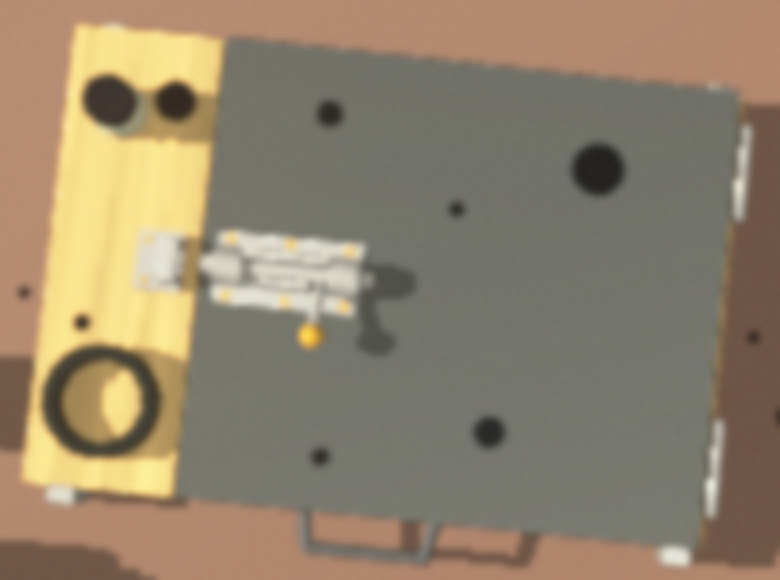

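View pics/b.png

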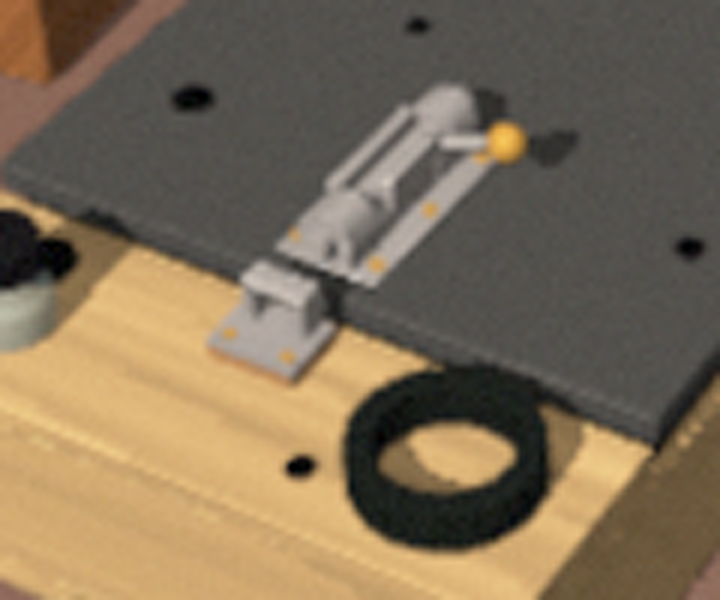

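```bash
cat > h.py <<'E'
import numpy as np,pickle,cv2
from scipy.optimize import least_squares
C={n:pickle.load(open(f"{n}0.pkl","rb")) for n in("top","side")}
def proj(n,P,k=0):
    c=C[n];T=c["pose"];p=(np.atleast_2d(P)-T[:3,3])@T[:3,:3]
    f=240/np.tan(np.radians(c["fovy"]/2));u=p[:,:2]/-p[:,2:]*[1,-1]
    u=u*(1+k*(u**2).sum(1,keepdims=True));return u*f+[c["cx"],c["cy"]]
A=lambda x,y:np.array([180+(x+.5)/4-.5,160+(y+.5)/4-.5])
B=lambda x,y:np.array([230+(x+.5)/6-.5,230+(y+.5)/6-.5])
def tri(pt,ps,k=(0,0)):
    s=least_squares(lambda X:np.r_[proj("top",X,k[0])[0]-pt,proj("side",X,k[1])[0]-ps],[450,150,140]);return s.x,s.fun
E
python3 - <<'E'
from h import *
K=tri(A(309,336),B(508,142));print("knob",K)
print("stapletop mid",tri(A(162,258),B(280,283)))
def box(p,yaw0=0):
    x,y,w=p[:3];c,s=np.cos(w),np.sin(w)
    L=np.array([[170,250,120],[-170,250,120],[170,-250,120],[-170,-250,120]])
    L[2:,1]=-245;return np.c_[x+c*L[:,0]-s*L[:,1],y+s*L[:,0]+c*L[:,1],L[:,2]]
obs=np.array([A(76,24),A(22,483),A(740,90),A(695,548)])
so=np.array([[207,291],[320,348],[312,198],[402,233]])
def res(p):return np.r_[(proj("top",box(p),p[3])-obs).ravel(),.5*(proj("side",box(p),p[4])-so).ravel()]
q=least_squares(res,[470,100,0,0,0]);print(q.x,q.fun.round(1))
q0=least_squares(lambda p:res(np.r_[p,0,0]),[470,100,0]);print(q0.x,q0.fun.round(1))
w=q.x[2];c,s=np.cos(w),np.sin(w)
for k in((0,0),q.x[3:]):
  X=tri(A(309,336),B(508,142),k)[0];d=X[:2]-q.x[:2];print(X,"local",c*d[0]+s*d[1],-s*d[0]+c*d[1])
  X=tri(A(162,258),B(280,283),k)[0];d=X[:2]-q.x[:2];print(X,"local",c*d[0]+s*d[1],-s*d[0]+c*d[1])
E
```

```text
knob (array([534.02476022, 102.30345351, 163.12445985]), array([-0.00853252, -0.0212445 ,  0.02111767,  0.00192027]))
stapletop mid (array([593.44875715, 207.84534321, 149.88014239]), array([ 0.05409025,  0.12721137, -0.12112826, -0.01643027]))
[ 5.69183305e+02  5.36680930e+01 -1.28579682e-01 -9.67838534e-02
  1.74890604e-01] [-0.6  1.8 -0.8  0.7 -1.4  1.6 -1.   1.8 -2.7 -2.2 -1.8 -6.3 -3.6 -2.9
  0.7 -5.2]
[ 5.69176910e+02  5.27396349e+01 -1.28703123e-01] [-1.3  1.1 -1.6  1.  -0.9  1.4 -0.5  2.  -1.9 -2.6 -1.7 -6.7 -3.5 -2.9
  0.6 -5.2]
[534.02476022 102.30345351 163.12445985] local -41.10461345070671 43.72564805582892
[593.44875715 207.84534321 149.88014239] local 4.295658788065563 156.01597343513075
[533.97541149 102.47290873 163.2900363 ] local -41.17528331302875 43.887376652011255
[593.08646503 208.48888938 150.96487167] local 3.8538382379150278 156.60775198521722
```

Request:
move_arm --plan '[{"translation":[0,0,-0.01],"turn":0.33,"fingers":-0.2},{"translation":[0,0,-0.01],"turn":0.33,"fingers":-0.2},{"translation":[0,0,0],"turn":0.31,"fingers":-0.2},{"translation":[0.018,-0.046,0],"turn":0,"fingers":-0.2},{"translation":[0.018,-0.046,0],"turn":0,"fingers":-0.2},{"translation":[0.018,-0.046,0],"turn":0,"fingers":-0.2},{"translation":[0.018,-0.046,0],"turn":0,"fingers":-0.2},{"translation":[0.018,-0.046,0],"turn":0,"fingers":-0.2}]' --grip_force 30

```text
time: 1.1
tcp_pos: [322.6, -292.9, 247.4]
tcp_rot: [[0.992, -0.129, -0.0], [-0.129, -0.992, 0.0], [-0.0, -0.0, -1.0]]
ft_force: [0.3, -0.0, 0.1]
finger_gap: 0.396
finger_force: 0.0
```

Request:
move_arm --plan '[{"translation":[0.018,-0.046,0],"turn":0,"fingers":-0.2},{"translation":[0.018,-0.046,0],"turn":0,"fingers":-0.2},{"translation":[0.018,-0.046,0],"turn":0,"fingers":-0.2},{"translation":[0.018,-0.046,0],"turn":0,"fingers":-0.2},{"translation":[0.018,-0.046,0],"turn":0,"fingers":-0.2},{"translation":[0.018,-0.046,0],"turn":0,"fingers":-0.2},{"translation":[0.018,-0.046,0],"turn":0,"fingers":-0.2},{"translation":[0,0,0],"turn":0,"fingers":-0.2}]'

```text
time: 2.1
tcp_pos: [489.4, 11.1, 247.2]
tcp_rot: [[0.992, -0.123, -0.0], [-0.123, -0.992, 0.0], [-0.0, -0.0, -1.0]]
ft_force: [-0.9, -0.1, 0.3]
finger_gap: 0.404
finger_force: 0.0
```

```bash
cat > st.py <<'E'
from cell import r
import numpy as np,sys
w=-0.1287
def st():
    s=r.read_state();R=s["tcp_rot"]
    c,k=np.cos(w),np.sin(w);M=np.array([[c,k,0],[-k,c,0],[0,0,1]])
    print("t",round(s["time"],2),"tcp",s["tcp_pos"].round(1),"F(box)",(M@s["ft_force"]).round(2),"gap",round(s["finger_gap"],3),"ff",s["finger_force"],"yaw",round(np.degrees(np.arctan2(R[1,0],R[0,0])),2),"z",R[:,2].round(4))
    return s
def to(P):
    s=st();print("tool shift mm",(s["tcp_rot"].T@(np.array(P)-s["tcp_pos"])).round(1))
E
python3 -c "
from st import *
to([534,102.3,160])"
```

```text
t 2.1 tcp [489.4  11.1 247.2] F(box) [-0.91 -0.17  0.3 ] gap 0.404 ff 0.0 yaw -7.09 z [-4.e-04  4.e-04 -1.e+00]
tool shift mm [ 33.  -96.   87.2]
```

Request:
move_arm --plan '[{"translation":[0.011,-0.032,0],"turn":0.01,"fingers":-0.2},{"translation":[0.011,-0.032,0],"turn":0,"fingers":-0.2},{"translation":[0.011,-0.032,0],"turn":0,"fingers":-0.2},{"translation":[0,0,0.015],"turn":0,"fingers":-0.2},{"translation":[0,0,0.015],"turn":0,"fingers":-0.2},{"translation":[0,0,0.01],"turn":0,"fingers":-0.2},{"translation":[0,0,0.01],"turn":0,"fingers":-0.2},{"translation":[0,0,0],"turn":0,"fingers":-0.2}]'

```text
time: 3.1
tcp_pos: [526.9, 52.7, 198.1]
tcp_rot: [[0.998, -0.063, 0.0], [-0.063, -0.997, 0.04], [-0.002, -0.04, -0.999]]
ft_force: [-0.8, 0.5, 0.8]
finger_gap: 0.401
finger_force: 0.0
```

```bash
python3 -c "
from st import *
import cv2
to([534,102.3,160])
s=r.capture('side')['color'][:,:,::-1];t=r.capture('top')['color'][:,:,::-1]
a=cv2.resize(s[190:330,240:380],(560,560),interpolation=cv2.INTER_CUBIC);b=cv2.resize(t[200:270,210:240+0+60],None,fx=0,fy=0,dsize=(240,186))
cv2.imwrite('pics/s1.png',a)"
```

```text
t 3.1 tcp [526.9  52.7 198.1] F(box) [-0.8   0.35  0.84] gap 0.401 ff 0.0 yaw -3.61 z [ 4.000e-04  4.010e-02 -9.992e-01]
tool shift mm [  4.1 -48.3  40.1]Traceback (most recent call last):
  File "<string>", line 6, in <module>
    a=cv2.resize(s[190:330,240:380],(560,560),interpolation=cv2.INTER_CUBIC);b=cv2.resize(t[200:270,210:240+0+60],None,fx=0,fy=0,dsize=(240,186))
                                                                               ~~~~~~~~~~^^^^^^^^^^^^^^^^^^^^^^^^^^^^^^^^^^^^^^^^^^^^^^^^^^^^^^^^
cv2.error: OpenCV(4.12.0) :-1: error: (-5:Bad argument) in function 'resize'
> Overload resolution failed:
>  - argument for resize() given by name ('dsize') and position (2)
>  - argument for resize() given by name ('dsize') and position (2)
```

```bash
python3 -c "
from st import *
s=st();print(s['joint_pos'].round(3));print(s['tcp_rot'].round(3))"; python3 -c "
from cell import r;print([a for a in dir(r) if a[0]!='_'])"; ls
```

```text
t 3.2 tcp [527.7  52.7 199.2] F(box) [-0.53 -0.69  0.48] gap 0.401 ff 0.0 yaw -3.6 z [ 0.0024  0.04   -0.9992]
[-0.063  0.308 -0.295  0.968  0.04   3.141]
[[ 0.998 -0.063  0.002]
 [-0.063 -0.997  0.04 ]
 [-0.    -0.04  -0.999]]
['IKError', 'capture', 'finish_job', 'read_state']
h.py
pics
side0.pkl
st.py
top0.pkl
```

Request:
move_arm --plan '[{"translation":[0,0,-0.02],"turn":-0.3,"fingers":-0.2},{"translation":[0,0,-0.02],"turn":-0.35,"fingers":-0.2},{"translation":[0,0,0],"turn":-0.35,"fingers":-0.2},{"translation":[0,0,0],"turn":-0.35,"fingers":-0.2},{"translation":[0,0,0],"turn":-0.35,"fingers":-0.2},{"translation":[0,0,0],"turn":-0.35,"fingers":-0.2},{"translation":[0,0,0],"turn":-0.35,"fingers":-0.2},{"translation":[0,0,0],"turn":-0.35,"fingers":-0.2}]'

```text
time: 4.2
tcp_pos: [527.9, 51.2, 239.7]
tcp_rot: [[0.186, 0.982, 0.003], [0.982, -0.186, 0.04], [0.04, -0.004, -0.999]]
ft_force: [-1.2, 0.7, -0.6]
finger_gap: 0.402
finger_force: 0.0
```

Request:
move_arm --plan '[{"translation":[0,0,0],"turn":-0.35,"fingers":-0.2},{"translation":[0,0,0],"turn":-0.35,"fingers":-0.2},{"translation":[0,0,0],"turn":-0.35,"fingers":-0.2},{"translation":[0,0,0],"turn":-0.35,"fingers":-0.2},{"translation":[0,0,0],"turn":-0.35,"fingers":-0.2},{"translation":[0,0,0],"turn":-0.35,"fingers":-0.2},{"translation":[0,0,0],"turn":-0.35,"fingers":-0.2},{"translation":[0,0,0],"turn":-0.35,"fingers":-0.2}]'

```text
time: 5.2
tcp_pos: [527.9, 51.2, 239.7]
tcp_rot: [[-0.958, 0.288, 0.003], [0.288, 0.957, 0.04], [0.008, 0.039, -0.999]]
ft_force: [-0.4, 0.7, 0.8]
finger_gap: 0.4
finger_force: 0.0
```

```bash
python3 -c "
from st import *
to([534,102.3,160]);print(r.read_state()['joint_pos'].round(3))"
```

```text
t 5.2 tcp [527.9  51.2 239.7] F(box) [-0.45  0.69  0.76] gap 0.4 ff 0.0 yaw 163.26 z [ 0.0035  0.0399 -0.9992]
tool shift mm [ 8.2 47.5 81.7]
[-0.066  0.278 -0.229  1.063  0.04   0.226]
```

Request:
move_arm --plan '[{"translation":[0,0,0],"turn":-0.31,"fingers":-0.2},{"translation":[0,0.01,0],"turn":0,"fingers":-0.2},{"translation":[0,0.01,0],"turn":0,"fingers":-0.2},{"translation":[0,0.01,0.01],"turn":0,"fingers":-0.2},{"translation":[0,0.01,0.016],"turn":0,"fingers":-0.2},{"translation":[0,0.01,0.01],"turn":0,"fingers":-0.2},{"translation":[0,0,0.01],"turn":0,"fingers":-0.2},{"translation":[0,0,0],"turn":0,"fingers":-0.2}]'

```text
time: 6.2
tcp_pos: [533.6, 102.6, 193.8]
tcp_rot: [[-0.991, 0.136, -0.0], [0.135, 0.99, 0.04], [0.006, 0.039, -0.999]]
ft_force: [0.3, -0.3, 0.3]
finger_gap: 0.399
finger_force: 0.0
```

```bash
python3 -c "
from st import *
import cv2
to([534,102.3,160])
s=r.capture('side')['color'][:,:,::-1]
a=cv2.resize(s[190:330,240:380],(560,560),interpolation=cv2.INTER_CUBIC)
cv2.imwrite('pics/s1.png',a)"
```

```text
t 6.2 tcp [533.6 102.6 193.8] F(box) [ 0.32 -0.3   0.35] gap 0.399 ff 0.0 yaw 172.22 z [-1.000e-04  3.970e-02 -9.992e-01]
tool shift mm [-0.6 -1.5 33.8]
```

View pics/s1.png

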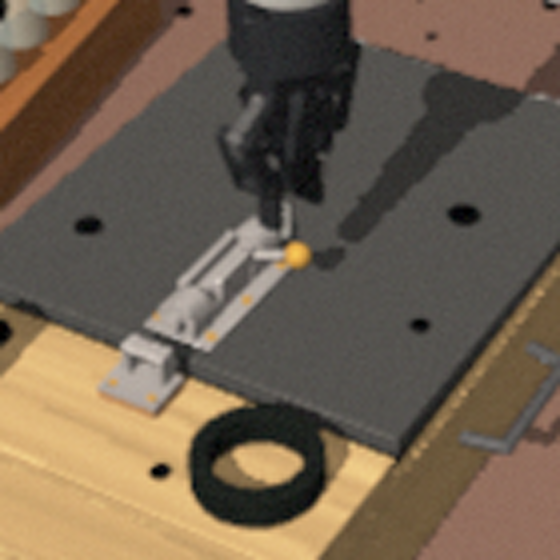

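The side crop shows the knob at (298,254), with the open fingers straddling above it at (272,228) and (310,203). The alignment is good, so I'll descend and pinch.

Request:
move_arm --plan '[{"translation":[-0.001,-0.002,0.008],"turn":0,"fingers":-0.2},{"translation":[0,0,0.008],"turn":0,"fingers":-0.2},{"translation":[0,0,0.008],"turn":0,"fingers":-0.2},{"translation":[0,0,0.006],"turn":0,"fingers":-0.2},{"translation":[0,0,0.003],"turn":0,"fingers":-0.2},{"translation":[0,0,0],"turn":0,"fingers":-0.3},{"translation":[0,0,0],"turn":0,"fingers":-0.4},{"translation":[0,0,0],"turn":0,"fingers":-0.4}]'

```text
time: 7.25
tcp_pos: [535.4, 101.8, 162.3]
tcp_rot: [[-0.991, 0.135, 0.003], [0.135, 0.99, 0.04], [0.003, 0.04, -0.999]]
ft_force: [-0.6, -0.9, 0.4]
finger_gap: 0.298
finger_force: 0.0
```

```bash
python3 -c "
from st import *
import cv2
to([534,102.3,160])
s=r.capture('side')['color'][:,:,::-1]
a=cv2.resize(s[190:330,240:380],(560,560),interpolation=cv2.INTER_CUBIC)
cv2.imwrite('pics/s2.png',a)"
```

```text
t 7.25 tcp [535.4 101.8 162.3] F(box) [-0.47 -0.92  0.44] gap 0.298 ff 0.0 yaw 172.21 z [ 0.0027  0.04   -0.9992]
tool shift mm [1.4 0.2 2.3]
```

View pics/s2.png

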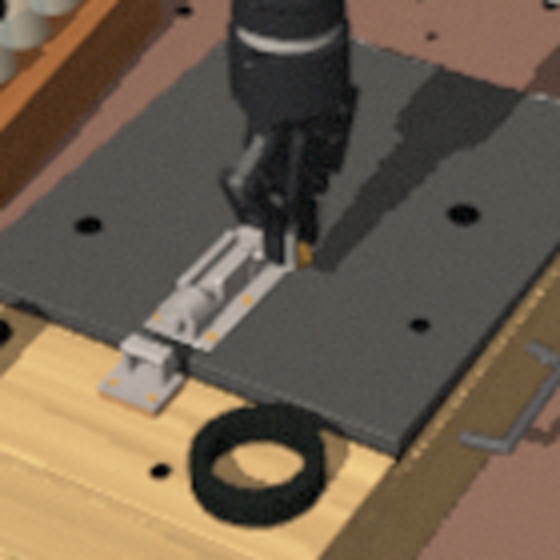

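The near finger tip at (275,262) covers the left of the knob at (303,255), so the pads sit a few mm too far to +x. I'll shift 3 mm and close gently.

Request:
move_arm --plan '[{"translation":[0.003,0,0.002],"turn":0,"fingers":-0.4},{"translation":[0,0,0],"turn":0,"fingers":-0.5},{"translation":[0,0,0],"turn":0,"fingers":-0.6},{"translation":[0,0,0],"turn":0,"fingers":-0.7},{"translation":[0,0,0],"turn":0,"fingers":-0.8},{"translation":[0,0,0],"turn":0,"fingers":-0.8},{"translation":[0,0,0],"turn":0,"fingers":-0.8},{"translation":[0,0,0],"turn":0,"fingers":-0.8}]' --grip_force 30

```text
time: 8.3
tcp_pos: [531.9, 102.3, 159.9]
tcp_rot: [[-0.991, 0.136, 0.001], [0.135, 0.99, 0.04], [0.004, 0.04, -0.999]]
ft_force: [-2.4, -1.3, 1.1]
finger_gap: 0.169
finger_force: 29.2
```

```bash
python3 -c "
from st import *
st();print(r.read_state()['wrist_torque'].round(2))"
```

```text
t 8.3 tcp [531.9 102.3 159.9] F(box) [-2.2  -1.56  1.08] gap 0.169 ff 29.18138086795807 yaw 172.21 z [ 0.0014  0.04   -0.9992]
[-0.36  0.67  0.01]
```

Request:
move_arm --plan '[{"translation":[-0.0013,0,-0.0033],"turn":0,"fingers":-0.8},{"translation":[-0.0016,0,-0.0032],"turn":0,"fingers":-0.8},{"translation":[-0.0019,0,-0.003],"turn":0,"fingers":-0.8},{"translation":[-0.002,0.0005,-0.003],"turn":0,"fingers":-0.8},{"translation":[-0.0023,0,-0.0027],"turn":0,"fingers":-0.8},{"translation":[-0.0024,0,-0.0026],"turn":0,"fingers":-0.8},{"translation":[0,0,0],"turn":0,"fingers":-0.8},{"translation":[0,0,0],"turn":0,"fingers":-0.8}]'

```text
time: 9.3
tcp_pos: [543.7, 100.5, 177.7]
tcp_rot: [[-0.991, 0.136, 0.002], [0.136, 0.99, 0.04], [0.003, 0.04, -0.999]]
ft_force: [-0.4, -0.3, 0.2]
finger_gap: 0.099
finger_force: 0.0
```

```bash
python3 -c "
from st import *
import cv2
st();print(r.read_state()['wrist_torque'].round(2))
s=r.capture('side')['color'][:,:,::-1]
a=cv2.resize(s[190:330,240:380],(560,560),interpolation=cv2.INTER_CUBIC)
cv2.imwrite('pics/s3.png',a)"
```

```text
t 9.3 tcp [543.7 100.5 177.7] F(box) [-0.39 -0.4   0.22] gap 0.099 ff 0.0 yaw 172.21 z [ 0.0022  0.0401 -0.9992]
[-0.03 -0.01 -0.05]
```

View pics/s3.png

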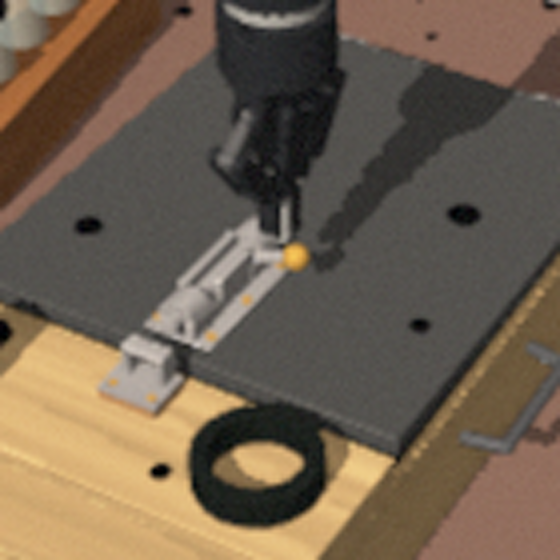

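The fingers slipped off; the knob is lying free at (296,257). I'll re-measure the knob by colour in both cameras and check the projection of the fingertips.

```bash
cat >> h.py <<'E'
def knobpx(img,roi):
    x0,y0,x1,y1=roi;h=cv2.cvtColor(img,cv2.COLOR_RGB2HSV)[y0:y1,x0:x1].astype(int)
    m=((h[...,0]>12)&(h[...,0]<28)&(h[...,1]>150)&(h[...,2]>110)).astype(np.uint8)
    n,l,s,c=cv2.connectedComponentsWithStats(m);i=1+np.argmax(s[1:,4]);return c[i]+[x0,y0],s[i,2:]
E
python3 - <<'E'
from h import *
from st import *
for lab in("old","new"):
    p={}
    for n,roi in(("top",(245,230,270,255)),("side",(300,240,330,270))):
        im=C[n]["color"] if lab=="old" else r.capture(n)["color"]
        p[n]=knobpx(im,roi)
    print(lab,p,tri(p["top"][0],p["side"][0]) )
P=np.array([535.4,101.8,162.3]);ex=np.array([.991,-.135,0]);ey=np.array([.135,.99,0])
for y in(13,25):
  for x in(-11,11):print(y,x,(proj("side",P+ex*x+ey*y+[0,0,-13])[0]-[240,190])*4)
E
```

```text
old {'top': (array([257.21052632, 243.63157895]), array([ 5,  5, 19], dtype=int32)), 'side': (array([314.03571429, 253.42857143]), array([ 6,  6, 28], dtype=int32))} (array([534.52017761, 101.67042397, 161.82156076]), array([-0.0714948 , -0.17799781,  0.17692622,  0.0160974 ]))Traceback (most recent call last):
  File "<stdin>", line 7, in <module>
  File "h.py", line 15, in knobpx
    n,l,s,c=cv2.connectedComponentsWithStats(m);i=1+np.argmax(s[1:,4]);return c[i]+[x0,y0],s[i,2:]
                                                    ~~~~~~~~~^^^^^^^^^
    return _wrapfunc(a, 'argmax', axis=axis, out=out, **kwds)
    return bound(*args, **kwds)
ValueError: attempt to get argmax of an empty sequence
```

```bash
python3 - <<'E'
from h import *
from st import *
k=knobpx(r.capture("side")["color"],(300,240,330,270));print(k)
X0=np.array([534.5,101.7,161.8]);ey=np.array([.135,.99,0])
print("side disp px per mm y:",proj("side",X0+ey*10)[0]-proj("side",X0)[0],"moved",k[0]-[314.04,253.43])
P=np.array([535.4,101.8,162.3]);ex=np.array([.991,-.135,0])
for y in(13,25):
  for x in(-11,11):print(y,x,(proj("side",P+ex*x+ey*y+[0,0,-13])[0]-[240,190])*4)
im=r.capture("top")["color"][225:265,235:280];print(im.mean((0,1)))
E
```

```text
(array([313.5       , 253.66666667]), array([ 6,  6, 30], dtype=int32))
side disp px per mm y: [-2.00144391  2.14708668] moved [-0.54        0.23666667]
13 -11 [300.15119921 284.69554708]
13 11 [271.6138195  274.04959456]
25 -11 [290.51793563 295.22858731]
25 11 [261.87785303 284.45455504]
[108.46722222 115.875       93.72444444]
```

```bash
python3 - <<'E'
from h import *
from st import *
s=st();P=s["tcp_pos"];R=s["tcp_rot"]
im=np.ascontiguousarray(r.capture("side")["color"][:,:,::-1]);tp=r.capture("top")["color"][:,:,::-1]
a=cv2.resize(cv2.convertScaleAbs(im[210:280,270:340],alpha=2),(560,560),interpolation=cv2.INTER_CUBIC)
for d,c in(((0,0,0),(0,0,255)),((0,0,17),(0,255,0)),((-11,0,17),(255,255,0)),((11,0,17),(255,0,0))):
    q=(proj("side",P+R@np.array(d))[0]-[270,210]+.5)*8;cv2.circle(a,tuple(int(v) for v in q),4,c,-1)
b=cv2.resize(cv2.convertScaleAbs(tp[220:260,240:270],alpha=2),(240,320),interpolation=cv2.INTER_CUBIC)
o=np.zeros((560,800,3),np.uint8);o[:,:560]=a;o[:320,560:]=b
cv2.imwrite("pics/z.png",o)
E
```

```text
t 9.5 tcp [543.5 100.5 177.7] F(box) [-0.38  1.22 -0.65] gap 0.101 ff 0.0 yaw 172.21 z [ 0.0019  0.04   -0.9992]
```

View pics/z.png

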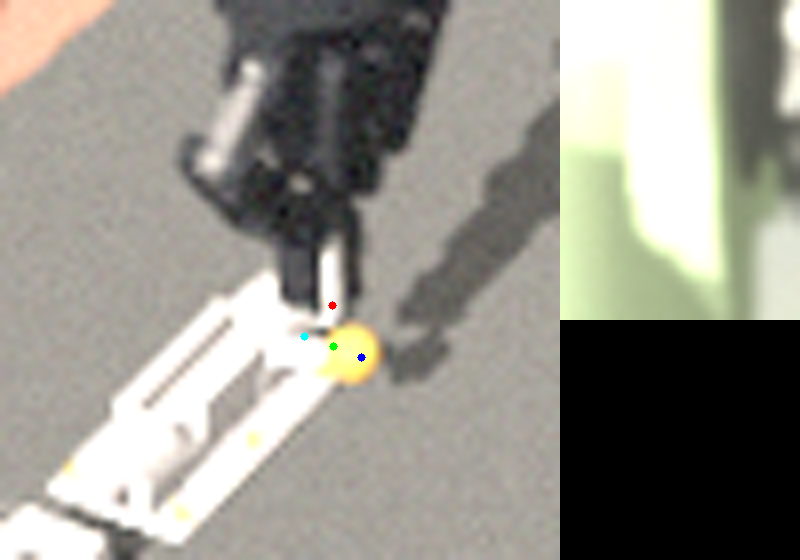

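The overlay shows the real fingertips ending near (315,305), against a prediction of (333,346). They sit about 12 mm higher and a few mm to +x of the nominal, so the pinch only caught the ball's top. I'll retry lower and slightly to -x, which still clears the lid.

Request:
move_arm --plan '[{"translation":[0,0,-0.005],"turn":0,"fingers":-0.3},{"translation":[0.004,0,0],"turn":0,"fingers":-0.3},{"translation":[0.007,0.0015,0],"turn":0,"fingers":-0.3},{"translation":[0,0,0.01],"turn":0,"fingers":-0.3},{"translation":[0,0,0.01],"turn":0,"fingers":-0.3},{"translation":[0,0,0.007],"turn":0,"fingers":-0.3},{"translation":[0,0,0.003],"turn":0,"fingers":-0.3},{"translation":[0,0,0],"turn":0,"fingers":-0.3}]'

```text
time: 10.6
tcp_pos: [532.9, 104.5, 152.5]
tcp_rot: [[-0.991, 0.136, 0.002], [0.136, 0.99, 0.04], [0.004, 0.04, -0.999]]
ft_force: [-0.4, -0.2, -0.9]
finger_gap: 0.355
finger_force: 0.0
```

```bash
python3 -c "
from st import *
st()
from h import *
print(knobpx(r.capture('side')['color'],(300,240,330,275)))"
```

```text
t 10.6 tcp [532.9 104.5 152.5] F(box) [-0.33 -0.21 -0.88] gap 0.355 ff 0.0 yaw 172.21 z [ 0.0016  0.04   -0.9992]
(array([315.4, 253.2]), array([2, 3, 5], dtype=int32))
```

Request:
move_arm --plan '[{"translation":[0,0,0],"turn":0,"fingers":-0.4},{"translation":[0,0,0],"turn":0,"fingers":-0.5},{"translation":[0,0,0],"turn":0,"fingers":-0.6},{"translation":[0,0,0],"turn":0,"fingers":-0.7},{"translation":[0,0,0],"turn":0,"fingers":-0.8},{"translation":[0,0,0],"turn":0,"fingers":-0.8},{"translation":[0,0,0],"turn":0,"fingers":-0.8},{"translation":[0,0,0],"turn":0,"fingers":-0.8}]' --grip_force 30

```text
time: 11.65
tcp_pos: [533.0, 103.3, 152.8]
tcp_rot: [[-0.991, 0.136, 0.002], [0.136, 0.99, 0.038], [0.003, 0.037, -0.999]]
ft_force: [0.5, -4.8, -0.3]
finger_gap: 0.178
finger_force: 29.2
```

```bash
python3 -c "
from st import *
st();print(r.read_state()['wrist_torque'].round(2))"
```

```text
t 11.65 tcp [533.  103.3 152.8] F(box) [ 1.07 -4.67 -0.25] gap 0.178 ff 29.23907071352005 yaw 172.17 z [ 0.0021  0.0376 -0.9993]
[-1.17  0.02  0.01]
```

Request:
move_arm --plan '[{"translation":[0,-0.0015,0],"turn":0,"fingers":-0.8},{"translation":[0,0,0],"turn":0,"fingers":-0.8},{"translation":[-0.0006,0,-0.0017],"turn":0,"fingers":-0.8},{"translation":[-0.0007,0,-0.0016],"turn":0,"fingers":-0.8},{"translation":[-0.0008,0,-0.0016],"turn":0,"fingers":-0.8},{"translation":[-0.0008,0,-0.0016],"turn":0,"fingers":-0.8},{"translation":[0,0,0],"turn":0,"fingers":-0.8},{"translation":[0,0,0],"turn":0,"fingers":-0.8}]' --grip_force 40

```text
time: 12.65
tcp_pos: [534.9, 102.4, 159.0]
tcp_rot: [[-0.991, 0.135, 0.001], [0.135, 0.99, 0.04], [0.005, 0.04, -0.999]]
ft_force: [-3.4, -2.4, -1.8]
finger_gap: 0.172
finger_force: 39.0
```

```bash
python3 -c "
from st import *
st()
from h import *
print(knobpx(r.capture('side')['color'],(300,235,330,275)))"
```

```text
t 12.65 tcp [534.9 102.4 159. ] F(box) [-3.11 -2.8  -1.76] gap 0.172 ff 38.99576425552368 yaw 172.22 z [ 6.000e-04  4.010e-02 -9.992e-01]Traceback (most recent call last):
  File "<string>", line 5, in <module>
    print(knobpx(r.capture('side')['color'],(300,235,330,275)))
          ~~~~~~^^^^^^^^^^^^^^^^^^^^^^^^^^^^^^^^^^^^^^^^^^^^^^
  File "h.py", line 15, in knobpx
    n,l,s,c=cv2.connectedComponentsWithStats(m);i=1+np.argmax(s[1:,4]);return c[i]+[x0,y0],s[i,2:]
                                                    ~~~~~~~~~^^^^^^^^^
    return _wrapfunc(a, 'argmax', axis=axis, out=out, **kwds)
    return bound(*args, **kwds)
ValueError: attempt to get argmax of an empty sequence
```

Request:
move_arm --plan '[{"translation":[-0.0018,0,-0.0031],"turn":0,"fingers":-0.8},{"translation":[-0.002,0.0005,-0.003],"turn":0,"fingers":-0.8},{"translation":[-0.0023,0,-0.0027],"turn":0,"fingers":-0.8},{"translation":[-0.0024,0,-0.0026],"turn":0,"fingers":-0.8},{"translation":[-0.0026,0,-0.0024],"turn":0,"fingers":-0.8},{"translation":[-0.0028,0.0005,-0.0022],"turn":0,"fingers":-0.8},{"translation":[0,0,0],"turn":0,"fingers":-0.8},{"translation":[0,0,0],"turn":0,"fingers":-0.8}]'

```text
time: 13.7
tcp_pos: [552.4, 99.5, 176.0]
tcp_rot: [[-0.991, 0.135, 0.007], [0.136, 0.99, 0.037], [-0.002, 0.038, -0.999]]
ft_force: [3.6, -6.3, -4.9]
finger_gap: 0.171
finger_force: 40.7
```

```bash
python3 -c "
from st import *
st();print(r.read_state()['wrist_torque'].round(2))"
```

```text
t 13.7 tcp [552.4  99.5 176. ] F(box) [ 4.34 -5.74 -4.85] gap 0.171 ff 40.724725127220154 yaw 172.21 z [ 0.0073  0.0374 -0.9993]
[-1.45 -0.76  0.28]
```

Request:
move_arm --plan '[{"translation":[-0.001,-0.0015,0.0005],"turn":0,"fingers":-0.8},{"translation":[-0.0022,0,-0.0014],"turn":0,"fingers":-0.8},{"translation":[-0.0022,0,-0.0013],"turn":0,"fingers":-0.8},{"translation":[-0.0022,0,-0.0012],"turn":0,"fingers":-0.8},{"translation":[-0.0022,0,-0.001],"turn":0,"fingers":-0.8},{"translation":[0,0,0],"turn":0,"fingers":-0.8},{"translation":[0,0,0],"turn":0,"fingers":-0.8},{"translation":[0,0,0],"turn":0,"fingers":-0.8}]'

```text
time: 14.7
tcp_pos: [559.0, 97.9, 179.9]
tcp_rot: [[-0.991, 0.136, 0.002], [0.136, 0.99, 0.04], [0.003, 0.04, -0.999]]
ft_force: [0.3, 0.1, 0.0]
finger_gap: 0.099
finger_force: 0.0
```

```bash
python3 -c "
from st import *
st();print(r.read_state()['wrist_torque'].round(2))"
```

```text
t 14.7 tcp [559.   97.9 179.9] F(box) [0.28 0.12 0.04] gap 0.099 ff 0.0 yaw 172.21 z [ 0.0025  0.0403 -0.9992]
[-0.07  0.08  0.  ]
```

```bash
python3 - <<'E'
from h import *
from st import *
s=r.capture("side");t=r.capture("top")
for n,c,roi in(("side",s,(290,220,335,275)),("top",t,(235,215,275,260))):
    try: print(n,knobpx(c["color"],roi))
    except Exception: print(n,"hidden")
P=r.read_state()["tcp_pos"];print("tcp px",proj("side",P),proj("top",P))
im=np.ascontiguousarray(s["color"][:,:,::-1])
a=cv2.resize(cv2.convertScaleAbs(im[205:275,265:335],alpha=2),(560,560),interpolation=cv2.INTER_CUBIC)
R=r.read_state()["tcp_rot"]
for d,c in(((0,0,0),(0,0,255)),((0,0,17),(0,255,0))):
    q=(proj("side",P+R@np.array(d))[0]-[265,205]+.5)*8;cv2.circle(a,tuple(int(v) for v in q),3,c,-1)
cv2.imwrite("pics/z2.png",a)
E
```

```text
side (array([313.36666667, 253.63333333]), array([ 6,  6, 30], dtype=int32))
top hidden
tcp px [[306.03037313 245.17390396]] [[257.5845667  234.28255278]]
```

View pics/z2.png

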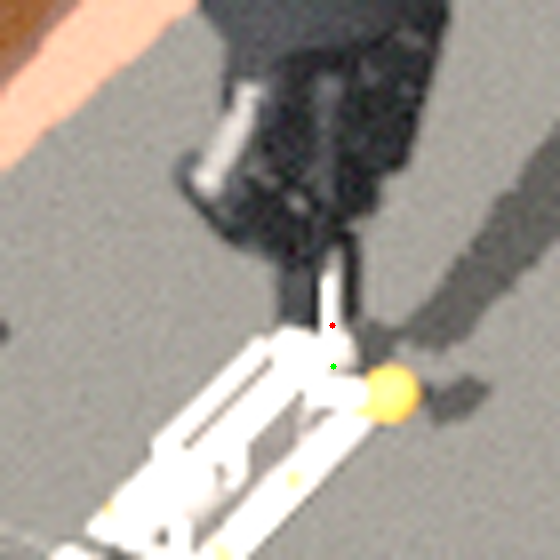

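The knob at (390,395) has fallen back into its notch. The tips end near the TCP's height, at about (320,322), so both grips only caught the ball's top. I'll go lower this time and watch for contact with the lid.

Request:
move_arm --plan '[{"translation":[0,0,-0.012],"turn":0,"fingers":-0.3},{"translation":[0.013,0,0],"turn":0,"fingers":-0.3},{"translation":[0.013,0,0],"turn":0,"fingers":-0.3},{"translation":[0,0,0.014],"turn":0,"fingers":-0.3},{"translation":[0,0,0.014],"turn":0,"fingers":-0.3},{"translation":[0,0,0.01],"turn":0,"fingers":-0.3},{"translation":[0,0,0.006],"turn":0,"fingers":-0.3},{"translation":[0,0,0],"turn":0,"fingers":-0.3}]'

```text
time: 15.8
tcp_pos: [533.1, 102.6, 147.0]
tcp_rot: [[-0.991, 0.136, 0.001], [0.136, 0.99, 0.04], [0.005, 0.04, -0.999]]
ft_force: [-0.0, 0.6, 0.4]
finger_gap: 0.348
finger_force: 0.0
```

Request:
move_arm --plan '[{"translation":[0,0,0.002],"turn":0,"fingers":-0.3},{"translation":[0,0,0.001],"turn":0,"fingers":-0.3},{"translation":[0,0,0],"turn":0,"fingers":-0.3},{"translation":[0,0,0],"turn":0,"fingers":-0.3},{"translation":[0,0,0],"turn":0,"fingers":-0.3},{"translation":[0,0,0],"turn":0,"fingers":-0.3},{"translation":[0,0,0],"turn":0,"fingers":-0.3},{"translation":[0,0,0],"turn":0,"fingers":-0.3}]'

```text
time: 16.8
tcp_pos: [533.3, 102.8, 144.7]
tcp_rot: [[-0.991, 0.135, 0.002], [0.135, 0.99, 0.04], [0.003, 0.04, -0.999]]
ft_force: [-0.7, 0.9, 0.4]
finger_gap: 0.35
finger_force: 0.0
```

```bash
python3 -c "
from st import *
st()"
```

```text
t 16.8 tcp [533.3 102.8 144.7] F(box) [-0.83  0.77  0.38] gap 0.35 ff 0.0 yaw 172.21 z [ 0.0021  0.04   -0.9992]
```

Request:
move_arm --plan '[{"translation":[0,0,0.002],"turn":0,"fingers":-0.3},{"translation":[0,0,0],"turn":0,"fingers":-0.3},{"translation":[0,0,0.002],"turn":0,"fingers":-0.3},{"translation":[0,0,0],"turn":0,"fingers":-0.3},{"translation":[0,0,0],"turn":0,"fingers":-0.3},{"translation":[0,0,0],"turn":0,"fingers":-0.3},{"translation":[0,0,0],"turn":0,"fingers":-0.3},{"translation":[0,0,0],"turn":0,"fingers":-0.3}]'

```text
time: 17.8
tcp_pos: [533.3, 102.9, 140.7]
tcp_rot: [[-0.991, 0.136, 0.002], [0.135, 0.99, 0.04], [0.003, 0.04, -0.999]]
ft_force: [-0.6, 0.7, -1.3]
finger_gap: 0.351
finger_force: 0.0
```

```bash
python3 -c "
from st import *
st()"
```

```text
t 17.8 tcp [533.3 102.9 140.7] F(box) [-0.66  0.59 -1.34] gap 0.351 ff 0.0 yaw 172.21 z [ 0.0021  0.04   -0.9992]
```

Request:
move_arm --plan '[{"translation":[0,0,0],"turn":0,"fingers":-0.4},{"translation":[0,0,0],"turn":0,"fingers":-0.5},{"translation":[0,0,0],"turn":0,"fingers":-0.6},{"translation":[0,0,0],"turn":0,"fingers":-0.7},{"translation":[0,0,0],"turn":0,"fingers":-0.8},{"translation":[0,0,0],"turn":0,"fingers":-0.8},{"translation":[0,0,0],"turn":0,"fingers":-0.8},{"translation":[0,0,0],"turn":0,"fingers":-0.8}]' --grip_force 40

```text
time: 18.8
tcp_pos: [533.4, 103.0, 140.7]
tcp_rot: [[-0.991, 0.135, 0.002], [0.135, 0.99, 0.04], [0.003, 0.04, -0.999]]
ft_force: [-0.4, -0.0, -0.1]
finger_gap: 0.183
finger_force: 38.9
```

```bash
python3 -c "
from st import *
st();print(r.read_state()['wrist_torque'].round(2))"
```

```text
t 18.8 tcp [533.4 103.  140.7] F(box) [-0.38 -0.1  -0.12] gap 0.183 ff 38.92278492450714 yaw 172.22 z [ 0.0022  0.0402 -0.9992]
[0.17 0.   0.03]
```

Request:
move_arm --plan '[{"translation":[-0.0013,0,-0.0033],"turn":0,"fingers":-0.8},{"translation":[-0.0016,0,-0.0032],"turn":0,"fingers":-0.8},{"translation":[-0.0019,0.0004,-0.003],"turn":0,"fingers":-0.8},{"translation":[-0.002,0,-0.003],"turn":0,"fingers":-0.8},{"translation":[-0.0023,0,-0.0027],"turn":0,"fingers":-0.8},{"translation":[-0.0024,0.0003,-0.0026],"turn":0,"fingers":-0.8},{"translation":[0,0,0],"turn":0,"fingers":-0.8},{"translation":[0,0,0],"turn":0,"fingers":-0.8}]'

```text
time: 19.8
tcp_pos: [545.3, 100.9, 158.6]
tcp_rot: [[-0.991, 0.136, 0.003], [0.136, 0.99, 0.039], [0.002, 0.039, -0.999]]
ft_force: [-0.9, -2.1, -2.2]
finger_gap: 0.178
finger_force: 39.0
```

```bash
python3 -c "
from st import *
st();print(r.read_state()['wrist_torque'].round(2))"
```

```text
t 19.8 tcp [545.3 100.9 158.6] F(box) [-0.58 -2.17 -2.21] gap 0.178 ff 38.95905017852783 yaw 172.21 z [ 0.0031  0.039  -0.9992]
[-0.54  0.34  0.14]
```

Request:
move_arm --plan '[{"translation":[-0.0028,0,-0.0028],"turn":0,"fingers":-0.8},{"translation":[-0.0033,0,-0.0024],"turn":0,"fingers":-0.8},{"translation":[-0.0035,0,-0.0021],"turn":0,"fingers":-0.8},{"translation":[-0.0038,0,-0.0018],"turn":0,"fingers":-0.8},{"translation":[0,0,0],"turn":0,"fingers":-0.8},{"translation":[0,0,0],"turn":0,"fingers":-0.8},{"translation":[0,0,0],"turn":0,"fingers":-0.8},{"translation":[0,0,0],"turn":0,"fingers":-0.8}]'

```text
time: 20.8
tcp_pos: [557.9, 99.4, 167.6]
tcp_rot: [[-0.991, 0.135, 0.002], [0.135, 0.99, 0.04], [0.003, 0.04, -0.999]]
ft_force: [0.4, 0.0, -0.1]
finger_gap: 0.098
finger_force: 0.0
```

```bash
python3 -c "
from st import *
st();print(r.read_state()['wrist_torque'].round(2))"
```

```text
t 20.8 tcp [557.9  99.4 167.6] F(box) [ 0.39  0.08 -0.09] gap 0.098 ff 0.0 yaw 172.23 z [ 0.0021  0.0404 -0.9992]
[-0.01 -0.02  0.02]
```

```bash
python3 - <<'E'
from h import *
from st import *
st();c=r.capture("side")["color"]
print(knobpx(c,(290,220,335,275)))
s=pickle.load(open("side0.pkl","rb"))["color"]; print(knobpx(s,(290,220,335,275)))
E
```

```text
t 20.8 tcp [557.9  99.4 167.6] F(box) [ 0.39  0.08 -0.09] gap 0.098 ff 0.0 yaw 172.23 z [ 0.0021  0.0404 -0.9992]
(array([313.41935484, 253.5483871 ]), array([ 6,  6, 31], dtype=int32))
(array([314.03571429, 253.42857143]), array([ 6,  6, 28], dtype=int32))
```

Request:
move_arm --plan '[{"translation":[0,0,-0.015],"turn":0,"fingers":-0.8},{"translation":[0.012,0,0],"turn":0,"fingers":-0.3},{"translation":[0.013,-0.001,0],"turn":0,"fingers":-0.3},{"translation":[0,0,0.012],"turn":0,"fingers":-0.3},{"translation":[0,0,0.012],"turn":0,"fingers":-0.3},{"translation":[0,0,0.01],"turn":0,"fingers":-0.3},{"translation":[0,0,0.008],"turn":0,"fingers":-0.3},{"translation":[0,0,0],"turn":0,"fingers":-0.3}]'

```text
time: 21.85
tcp_pos: [532.7, 102.6, 139.6]
tcp_rot: [[-0.991, 0.136, 0.0], [0.135, 0.99, 0.04], [0.005, 0.04, -0.999]]
ft_force: [-0.3, -0.2, 0.5]
finger_gap: 0.35
finger_force: 0.0
```

Request:
move_arm --plan '[{"translation":[0,0,0],"turn":0,"fingers":-0.4},{"translation":[0,0,0],"turn":0,"fingers":-0.5},{"translation":[0,0,0],"turn":0,"fingers":-0.6},{"translation":[0,0,0],"turn":0,"fingers":-0.7},{"translation":[0,0,0],"turn":0,"fingers":-0.8},{"translation":[0,0,0],"turn":0,"fingers":-0.8},{"translation":[0,0,0],"turn":0,"fingers":-0.8},{"translation":[0,0,0],"turn":0,"fingers":-0.8}]' --grip_force 80

```text
time: 22.85
tcp_pos: [533.5, 102.7, 140.7]
tcp_rot: [[-0.991, 0.135, 0.003], [0.135, 0.99, 0.04], [0.003, 0.04, -0.999]]
ft_force: [2.5, 1.1, 1.6]
finger_gap: 0.158
finger_force: 77.9
```

```bash
python3 - <<'E'
from h import *
from st import *
st();c=r.capture("side")["color"]
cv2.imwrite("pics/n1.png",c[:,:,::-1])
try:print(knobpx(c,(290,220,335,275)))
except ValueError:print("hidden")
E
```

```text
t 22.85 tcp [533.5 102.7 140.7] F(box) [2.34 1.39 1.6 ] gap 0.158 ff 77.92874693870544 yaw 172.22 z [ 0.0027  0.0402 -0.9992]
(array([292., 274.]), array([1, 1, 1], dtype=int32))
```

Request:
move_arm --plan '[{"translation":[-0.001,0,-0.0033],"turn":0,"fingers":-0.8},{"translation":[-0.0015,0,-0.0032],"turn":0,"fingers":-0.8},{"translation":[-0.0019,0.0004,-0.003],"turn":0,"fingers":-0.8},{"translation":[0,0,0],"turn":0,"fingers":-0.8},{"translation":[0,0,0],"turn":0,"fingers":-0.8},{"translation":[0,0,0],"turn":0,"fingers":-0.8},{"translation":[0,0,0],"turn":0,"fingers":-0.8},{"translation":[0,0,0],"turn":0,"fingers":-0.8}]'

```text
time: 23.9
tcp_pos: [535.9, 101.9, 149.4]
tcp_rot: [[-0.991, 0.136, -0.001], [0.136, 0.99, 0.04], [0.007, 0.039, -0.999]]
ft_force: [-5.6, -1.4, -4.3]
finger_gap: 0.163
finger_force: 78.0
```

```bash
cat >> st.py <<'E'
def look():
    import cv2,h
    c=r.capture("side")["color"]
    hh=cv2.cvtColor(c,cv2.COLOR_RGB2HSV)[225:270,290:330].astype(int)
    m=(hh[...,0]>10)&(hh[...,0]<30)&(hh[...,1]>120)&(hh[...,2]>60)
    y,x=np.nonzero(m);print("yellow",len(x),(x.mean()+290,y.mean()+225) if len(x) else "")
E
python3 -c "
from st import *
st();look()"
```

```text
t 23.9 tcp [535.9 101.9 149.4] F(box) [-5.34 -2.13 -4.34] gap 0.163 ff 77.95788645744324 yaw 172.21 z [-0.0012  0.0395 -0.9992]
yellow 7 (np.float64(313.57142857142856), np.float64(252.14285714285714))
```

Request:
move_arm --plan '[{"translation":[-0.0018,0,-0.003],"turn":0,"fingers":-0.8},{"translation":[-0.0021,0,-0.0028],"turn":0,"fingers":-0.8},{"translation":[-0.0023,0.0004,-0.0027],"turn":0,"fingers":-0.8},{"translation":[0,0,0],"turn":0,"fingers":-0.8},{"translation":[0,0,0],"turn":0,"fingers":-0.8},{"translation":[0,0,0],"turn":0,"fingers":-0.8},{"translation":[0,0,0],"turn":0,"fingers":-0.8},{"translation":[0,0,0],"turn":0,"fingers":-0.8}]'

```text
time: 24.95
tcp_pos: [549.7, 100.0, 160.5]
tcp_rot: [[-0.991, 0.136, 0.014], [0.136, 0.99, 0.037], [-0.009, 0.039, -0.999]]
ft_force: [7.3, -2.7, -5.4]
finger_gap: 0.107
finger_force: 99.7
```

```bash
python3 -c "
from st import *
import cv2
s=st();look();P=s['tcp_pos']
from h import *
print(proj('side',P),s['wrist_torque'].round(2))
im=r.capture('side')['color'][:,:,::-1]
cv2.imwrite('pics/z3.png',cv2.resize(cv2.convertScaleAbs(im[205:275,265:335],alpha=1.6),(560,560),interpolation=cv2.INTER_CUBIC))"
```

```text
t 24.95 tcp [549.7 100.  160.5] F(box) [ 7.61 -1.74 -5.39] gap 0.107 ff 99.65591669082642 yaw 172.18 z [ 0.0137  0.0374 -0.9992]
yellow 35 (np.float64(312.2), np.float64(250.6))
[[309.21219917 252.09281767]] [-0.85 -1.7   0.12]
```

View pics/z3.png

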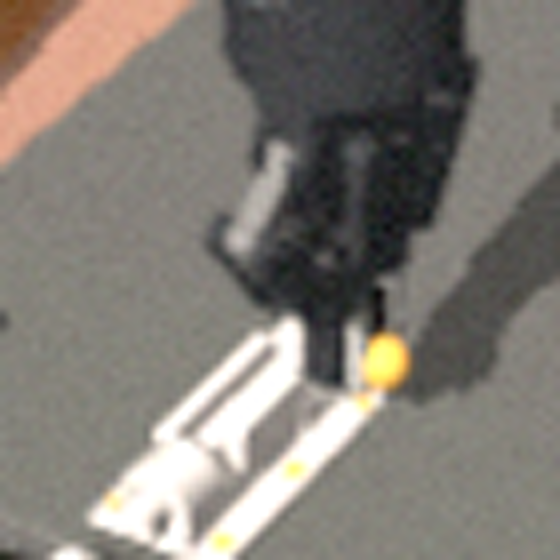

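The crop shows the knob at (385,362), outside the fingers on the -x side, with the fingers (tips at about y=387) clamping the stem. So the pads sit too far to +x, and high. I'll open, shift about 7 mm farther to -x and lower, then regrip with a lighter force.

Request:
move_arm --plan '[{"translation":[0,0,0],"turn":0,"fingers":-0.6},{"translation":[0,0,0],"turn":0,"fingers":-0.3},{"translation":[0,0,0],"turn":0,"fingers":-0.3},{"translation":[0.01,0,0],"turn":0,"fingers":-0.3},{"translation":[0.011,0,0],"turn":0,"fingers":-0.3},{"translation":[0,0,0.009],"turn":0,"fingers":-0.3},{"translation":[0,0,0.009],"turn":0,"fingers":-0.3},{"translation":[0,0,0],"turn":0,"fingers":-0.3}]' --grip_force 40

```text
time: 26.05
tcp_pos: [522.3, 104.8, 139.5]
tcp_rot: [[-0.991, 0.136, 0.0], [0.136, 0.99, 0.04], [0.005, 0.04, -0.999]]
ft_force: [-0.6, 0.3, -0.6]
finger_gap: 0.349
finger_force: 0.0
```

```bash
python3 -c "
from st import *
st();look()"
```

```text
t 26.05 tcp [522.3 104.8 139.5] F(box) [-0.68  0.22 -0.57] gap 0.349 ff 0.0 yaw 172.21 z [ 1.000e-04  3.990e-02 -9.992e-01]
yellow 2 (np.float64(301.0), np.float64(264.5))
```

Request:
move_arm --plan '[{"translation":[-0.003,-0.0005,0.001],"turn":0,"fingers":-0.4},{"translation":[0,0,0],"turn":0,"fingers":-0.5},{"translation":[0,0,0],"turn":0,"fingers":-0.6},{"translation":[0,0,0],"turn":0,"fingers":-0.7},{"translation":[0,0,0],"turn":0,"fingers":-0.8},{"translation":[0,0,0],"turn":0,"fingers":-0.8},{"translation":[0,0,0],"turn":0,"fingers":-0.8},{"translation":[0,0,0],"turn":0,"fingers":-0.8}]' --grip_force 40

```text
time: 27.1
tcp_pos: [526.3, 104.0, 139.8]
tcp_rot: [[-0.991, 0.135, 0.003], [0.135, 0.99, 0.04], [0.003, 0.04, -0.999]]
ft_force: [3.1, 0.2, 1.0]
finger_gap: 0.182
finger_force: 38.9
```

```bash
python3 -c "
from st import *
st();look()"
```

```text
t 27.1 tcp [526.3 104.  139.8] F(box) [3.05 0.61 1.03] gap 0.182 ff 38.92311215400696 yaw 172.21 z [ 0.0029  0.0401 -0.9992]
yellow 2 (np.float64(301.0), np.float64(264.5))
```

Request:
move_arm --plan '[{"translation":[-0.0013,0,-0.0033],"turn":0,"fingers":-0.8},{"translation":[-0.0016,0,-0.0032],"turn":0,"fingers":-0.8},{"translation":[-0.0019,0.0004,-0.003],"turn":0,"fingers":-0.8},{"translation":[-0.002,0,-0.003],"turn":0,"fingers":-0.8},{"translation":[0,0,0],"turn":0,"fingers":-0.8},{"translation":[0,0,0],"turn":0,"fingers":-0.8},{"translation":[0,0,0],"turn":0,"fingers":-0.8},{"translation":[0,0,0],"turn":0,"fingers":-0.8}]'

```text
time: 28.15
tcp_pos: [532.1, 102.9, 151.9]
tcp_rot: [[-0.991, 0.135, 0.001], [0.135, 0.99, 0.04], [0.004, 0.04, -0.999]]
ft_force: [-4.3, -1.4, -1.7]
finger_gap: 0.179
finger_force: 39.0
```

```bash
python3 -c "
from st import *
st();look()"
```

```text
t 28.15 tcp [532.1 102.9 151.9] F(box) [-4.09 -1.97 -1.71] gap 0.179 ff 38.980135917663574 yaw 172.22 z [ 0.0011  0.0399 -0.9992]
yellow 2 (np.float64(301.5), np.float64(264.0))
```

Request:
move_arm --plan '[{"translation":[-0.0019,0,-0.003],"turn":0,"fingers":-0.8},{"translation":[-0.0022,0,-0.0028],"turn":0,"fingers":-0.8},{"translation":[-0.0025,0.0004,-0.0025],"turn":0,"fingers":-0.8},{"translation":[-0.0027,0,-0.0022],"turn":0,"fingers":-0.8},{"translation":[0,0,0],"turn":0,"fingers":-0.8},{"translation":[0,0,0],"turn":0,"fingers":-0.8},{"translation":[0,0,0],"turn":0,"fingers":-0.8},{"translation":[0,0,0],"turn":0,"fingers":-0.8}]'

```text
time: 29.2
tcp_pos: [542.3, 101.4, 162.7]
tcp_rot: [[-0.991, 0.136, 0.003], [0.136, 0.99, 0.039], [0.002, 0.04, -0.999]]
ft_force: [2.1, -5.2, -3.7]
finger_gap: 0.175
finger_force: 39.1
```

```bash
python3 -c "
from st import *
st();look()"
```

```text
t 29.2 tcp [542.3 101.4 162.7] F(box) [ 2.8  -4.93 -3.67] gap 0.175 ff 39.14172649383545 yaw 172.2 z [ 0.0029  0.0395 -0.9992]
yellow 12 (np.float64(311.5), np.float64(250.66666666666666))
```

The knob is slipping out toward -x again near 30°, and Fy is steadily negative. That means I'm holding the stem against the +y wall of the notch. I'll regrip with the tool about 2-3 mm to -y so the stem is centred, and with a light grip.

Request:
move_arm --plan '[{"translation":[0,0,0],"turn":0,"fingers":-0.6},{"translation":[0,0,0],"turn":0,"fingers":-0.3},{"translation":[0,0,0],"turn":0,"fingers":-0.3},{"translation":[0.008,-0.0015,0],"turn":0,"fingers":-0.3},{"translation":[0.008,-0.0015,0.005],"turn":0,"fingers":-0.3},{"translation":[0,0,0.009],"turn":0,"fingers":-0.3},{"translation":[0,0,0.009],"turn":0,"fingers":-0.3},{"translation":[0,0,0],"turn":0,"fingers":-0.4}]' --grip_force 25

```text
time: 30.25
tcp_pos: [525.1, 101.8, 138.4]
tcp_rot: [[-0.991, 0.136, 0.0], [0.136, 0.99, 0.04], [0.005, 0.04, -0.999]]
ft_force: [-0.1, 0.5, -0.1]
finger_gap: 0.299
finger_force: 0.0
```

Request:
move_arm --plan '[{"translation":[0,0,0],"turn":0,"fingers":-0.5},{"translation":[0,0,0],"turn":0,"fingers":-0.6},{"translation":[0,0,0],"turn":0,"fingers":-0.7},{"translation":[0,0,0],"turn":0,"fingers":-0.8},{"translation":[0,0,0],"turn":0,"fingers":-0.8},{"translation":[0,0,0],"turn":0,"fingers":-0.8},{"translation":[0,0,0],"turn":0,"fingers":-0.8},{"translation":[0,0,0],"turn":0,"fingers":-0.8}]' --grip_force 25

```text
time: 31.25
tcp_pos: [525.7, 101.8, 139.5]
tcp_rot: [[-0.991, 0.135, 0.002], [0.135, 0.99, 0.04], [0.003, 0.04, -0.999]]
ft_force: [-1.1, 1.2, 0.3]
finger_gap: 0.184
finger_force: 24.3
```

```bash
python3 -c "
from st import *
st();look()"
```

```text
t 31.25 tcp [525.7 101.8 139.5] F(box) [-1.29  1.06  0.25] gap 0.184 ff 24.3441304564476 yaw 172.21 z [ 0.0021  0.0401 -0.9992]
yellow 4 (np.float64(305.5), np.float64(260.0))
```

Request:
move_arm --plan '[{"translation":[-0.0006,0,-0.0017],"turn":0,"fingers":-0.8},{"translation":[-0.0007,0,-0.0016],"turn":0,"fingers":-0.8},{"translation":[-0.0007,0,-0.0016],"turn":0,"fingers":-0.8},{"translation":[-0.0008,0.0002,-0.0016],"turn":0,"fingers":-0.8},{"translation":[-0.0009,0,-0.0015],"turn":0,"fingers":-0.8},{"translation":[-0.001,0,-0.0015],"turn":0,"fingers":-0.8},{"translation":[-0.001,0.0002,-0.0015],"turn":0,"fingers":-0.8},{"translation":[-0.001,0,-0.0015],"turn":0,"fingers":-0.8}]'

```text
time: 32.3
tcp_pos: [532.5, 100.4, 152.1]
tcp_rot: [[-0.991, 0.136, 0.002], [0.136, 0.99, 0.039], [0.003, 0.039, -0.999]]
ft_force: [-2.6, 0.2, -1.4]
finger_gap: 0.187
finger_force: 24.4
```

```bash
python3 -c "
from st import *
st();look()"
```

```text
t 32.3 tcp [532.5 100.4 152.1] F(box) [-2.62 -0.1  -1.35] gap 0.187 ff 24.40540462732315 yaw 172.2 z [ 0.0022  0.0393 -0.9992]
yellow 1 (np.float64(301.0), np.float64(264.0))
```

Request:
move_arm --plan '[{"translation":[-0.001,0,-0.0015],"turn":0,"fingers":-0.8},{"translation":[-0.001,0,-0.0015],"turn":0,"fingers":-0.8},{"translation":[-0.0011,0.0002,-0.0014],"turn":0,"fingers":-0.8},{"translation":[-0.0011,0,-0.0014],"turn":0,"fingers":-0.8},{"translation":[-0.0012,0,-0.0013],"turn":0,"fingers":-0.8},{"translation":[-0.0012,0.0002,-0.0013],"turn":0,"fingers":-0.8},{"translation":[-0.0013,0,-0.0012],"turn":0,"fingers":-0.8},{"translation":[-0.0013,0,-0.0012],"turn":0,"fingers":-0.8}]'

```text
time: 33.35
tcp_pos: [541.6, 99.5, 162.8]
tcp_rot: [[-0.991, 0.135, 0.002], [0.135, 0.99, 0.04], [0.003, 0.04, -0.999]]
ft_force: [-0.7, -0.5, -2.7]
finger_gap: 0.188
finger_force: 24.4
```

```bash
python3 -c "
from st import *
st();look()"
```

```text
t 33.35 tcp [541.6  99.5 162.8] F(box) [-0.67 -0.62 -2.69] gap 0.188 ff 24.385283589363098 yaw 172.22 z [ 0.0021  0.0401 -0.9992]
yellow 1 (np.float64(301.0), np.float64(264.0))
```

Request:
move_arm --plan '[{"translation":[-0.0028,0,-0.0019],"turn":0,"fingers":-0.8},{"translation":[-0.003,0,-0.0017],"turn":0,"fingers":-0.8},{"translation":[-0.0031,0.0002,-0.0015],"turn":0,"fingers":-0.8},{"translation":[-0.0033,0,-0.0013],"turn":0,"fingers":-0.8},{"translation":[-0.0033,0,-0.001],"turn":0,"fingers":-0.8},{"translation":[-0.0035,0,-0.0008],"turn":0,"fingers":-0.8},{"translation":[0,0,0],"turn":0,"fingers":-0.8},{"translation":[0,0,0],"turn":0,"fingers":-0.8}]'

```text
time: 34.4
tcp_pos: [560.6, 97.0, 171.1]
tcp_rot: [[-0.991, 0.135, 0.003], [0.135, 0.99, 0.041], [0.003, 0.041, -0.999]]
ft_force: [-1.0, 0.9, -0.1]
finger_gap: 0.186
finger_force: 24.4
```

```bash
python3 -c "
from st import *
st();look()"
```

```text
t 34.4 tcp [560.6  97.  171.1] F(box) [-1.07  0.79 -0.1 ] gap 0.186 ff 24.412102103233337 yaw 172.22 z [ 0.0026  0.0406 -0.9992]
yellow 12 (np.float64(306.5833333333333), np.float64(246.75))
```

Request:
move_arm --plan '[{"translation":[-0.0025,0,-0.0002],"turn":0,"fingers":-0.8},{"translation":[-0.0025,0,0],"turn":0,"fingers":-0.8},{"translation":[-0.0025,0,0],"turn":0,"fingers":-0.8},{"translation":[0,0,0],"turn":0,"fingers":-0.8},{"translation":[0,0,0],"turn":0,"fingers":-0.8},{"translation":[0,0,0],"turn":0,"fingers":-0.8},{"translation":[0,0,0],"turn":0,"fingers":-0.8},{"translation":[0,0,0],"turn":0,"fingers":-0.8}]'

```text
time: 35.45
tcp_pos: [567.8, 95.8, 171.1]
tcp_rot: [[-0.991, 0.136, 0.002], [0.136, 0.99, 0.04], [0.003, 0.04, -0.999]]
ft_force: [-2.3, 1.8, 2.0]
finger_gap: 0.182
finger_force: 24.6
```

```bash
python3 -c "
from st import *
st();look();from h import *
for k in ((579.5,95.8),):
  print(proj('side',[k[0],k[1],194]))"
```

```text
t 35.45 tcp [567.8  95.8 171.1] F(box) [-2.53  1.49  2.04] gap 0.182 ff 24.581938683986664 yaw 172.21 z [ 0.0021  0.04   -0.9992]
yellow 14 (np.float64(305.5), np.float64(246.57142857142858))
[[298.98543612 238.67091026]]
```

```bash
python3 - <<'E'
from h import *
from st import *
ex=np.array([.992,-.128,0]);K0=np.array([534.8,101.5,162])
for t in(20,30,45,54,63,70,80,90):
    a=np.radians(t);print(t,proj("side",K0+ex*(45.1-48*np.cos(a))+[0,0,48*np.sin(a)-16.4])[0].round(1))
c=r.capture("side")["color"];h=cv2.cvtColor(c,cv2.COLOR_RGB2HSV).astype(int)
m=(h[...,0]>10)&(h[...,0]<30)&(h[...,1]>120)&(h[...,2]>60)
print("\n".join(f"{225+i} "+"".join(".#"[v] for v in row) for i,row in enumerate(m[225:262,288:322].astype(int))))
print((c[225:262:1,288:322].sum(2)//77).astype(int).tolist() and "")
g=c[225:262,288:322].sum(2)//86
print("\n".join("".join(str(min(9,v)) for v in row) for row in g))
E
```

```text
20 [314.1 253.3]
30 [312.9 250.7]
45 [310.2 246.9]
54 [308.3 244.7]
63 [306.1 242.8]
70 [304.4 241.5]
80 [301.7 239.9]
90 [299.  238.8]
225 ..................................
226 ..................................
227 ..................................
228 ..................................
229 ..................................
230 ..................................
231 ..................................
232 ..................................
233 ..................................
234 ..................................
235 ..................................
236 ..................................
237 ..................................
238 ..................................
239 .................##...............
240 ................###...............
241 .................##...............
242 .................##...............
243 .................##...............
244 ..................................
245 ..................................
246 ..................................
247 ..................................
248 ..................................
249 ........................
[... 1074 characters left out ...]

2222222211111144233122222222111111
2222222211111144222122222221111111
2222222211111144211122222211111112
2222222221111144222222222111111122
2222222221111144233332111111111122
2222222222211244233332111111111222
2222222234433344333332111111111222
2222222355555444443332111111222222
2222223554345433443332111222222222
2222235543355423444332112222222222
2222355433455434543322112222222222
2223554335555444443322222222222222
2235543345555543233233443322222222
2355433566655433322345554322222222
3554335566653233223455555322222222
5543356666533233234555554222223222
6433566665423233235555542222222222
4335566654222233355555422222222222
3356666542222234555553222222232222
3466666522222345555542222222222222
```

Request:
move_arm --plan '[{"translation":[-0.003,0,-0.001],"turn":0,"fingers":-0.8},{"translation":[-0.003,0,-0.0006],"turn":0,"fingers":-0.8},{"translation":[-0.002,0,-0.0004],"turn":0,"fingers":-0.8},{"translation":[0,0,0],"turn":0,"fingers":-0.8},{"translation":[0,0,0],"turn":0,"fingers":-0.8},{"translation":[0,0,0],"turn":0,"fingers":-0.8},{"translation":[0,0,0],"turn":0,"fingers":-0.8},{"translation":[0,0,0],"turn":0,"fingers":-0.8}]'

```text
time: 36.55
tcp_pos: [575.7, 94.5, 173.1]
tcp_rot: [[-0.991, 0.136, 0.002], [0.136, 0.99, 0.04], [0.003, 0.04, -0.999]]
ft_force: [-1.9, 1.6, 0.8]
finger_gap: 0.184
finger_force: 24.6
```

```bash
cat >> st.py <<'E'
def strip():
    import cv2
    c=r.capture("side")["color"];h=cv2.cvtColor(c,cv2.COLOR_RGB2HSV).astype(int)
    m=(h[...,0]>10)&(h[...,0]<30)&(h[...,1]>110)&(h[...,2]>60)
    y,x=np.nonzero(m[228:275,270:322]);print(sorted(zip((x+270).tolist(),(y+228).tolist())))
E
python3 -c "
from st import *
st();strip()"
```

```text
t 36.55 tcp [575.7  94.5 173.1] F(box) [-2.12  1.31  0.8 ] gap 0.184 ff 24.587322771549225 yaw 172.21 z [ 0.0021  0.0398 -0.9992]
[(279, 269), (292, 274), (293, 274), (301, 265), (302, 237), (302, 238), (302, 239), (302, 240), (302, 241), (302, 242), (302, 243), (302, 265), (303, 237), (303, 238), (303, 239), (303, 240), (303, 241), (303, 242), (303, 243), (304, 238), (304, 239), (304, 240), (304, 241), (304, 242), (309, 256), (310, 256)]
```

Request:
move_arm --plan '[{"translation":[-0.0025,0,0],"turn":0,"fingers":-0.8},{"translation":[0,0.002,0],"turn":0,"fingers":-0.8},{"translation":[0,0.003,0.0005],"turn":0,"fingers":-0.8},{"translation":[0,0.003,0.001],"turn":0,"fingers":-0.8},{"translation":[0,0.002,0.002],"turn":0,"fingers":-0.8},{"translation":[0,0,0.002],"turn":0,"fingers":-0.8},{"translation":[0,0,0],"turn":0,"fingers":-0.8},{"translation":[0,0,0],"turn":0,"fingers":-0.8}]' --grip_force 35

```text
time: 37.6
tcp_pos: [580.3, 105.0, 168.8]
tcp_rot: [[-0.991, 0.134, 0.004], [0.134, 0.99, 0.041], [0.002, 0.041, -0.999]]
ft_force: [-2.3, -0.2, 6.6]
finger_gap: 0.182
finger_force: 34.6
```

```bash
python3 -c "
from st import *
s=st();print('boxy',s['tcp_pos'][1]*.992+s['tcp_pos'][0]*.128);strip()"
```

```text
t 37.6 tcp [580.3 105.  168.8] F(box) [-2.27 -0.45  6.56] gap 0.182 ff 34.57966446876526 yaw 172.29 z [ 0.004   0.041  -0.9992]
boxy 178.48550990767222
[(299, 240), (299, 241), (299, 242), (299, 243), (299, 244), (299, 245), (299, 246), (300, 240), (300, 241), (300, 242), (300, 243), (300, 244), (300, 245), (300, 246), (301, 241), (301, 242), (301, 243), (301, 244), (301, 245), (301, 266), (302, 243), (302, 266), (309, 257), (310, 257)]
```

Request:
move_arm --plan '[{"translation":[0,0,0.002],"turn":0,"fingers":-0.8},{"translation":[0,0,0.002],"turn":0,"fingers":-0.8},{"translation":[0,0.002,0],"turn":0,"fingers":-0.8},{"translation":[0,0.002,0],"turn":0,"fingers":-0.8},{"translation":[0,0.001,0],"turn":0,"fingers":-0.8},{"translation":[0,0,0],"turn":0,"fingers":-0.8},{"translation":[0,0,0],"turn":0,"fingers":-0.8},{"translation":[0,0,0],"turn":0,"fingers":-0.8}]'

```text
time: 38.65
tcp_pos: [581.5, 110.1, 165.8]
tcp_rot: [[-0.991, 0.134, 0.005], [0.134, 0.99, 0.041], [0.0, 0.041, -0.999]]
ft_force: [-3.1, -1.2, 9.4]
finger_gap: 0.182
finger_force: 34.8
```

```bash
cat >> st.py <<'E'
def q():
    s=st();print('boxy',round(s['tcp_pos'][1]*.992+s['tcp_pos'][0]*.128,2));strip()
E
python3 -c "
from st import *
q()"
```

```text
t 38.65 tcp [581.5 110.1 165.8] F(box) [-2.97 -1.58  9.41] gap 0.182 ff 34.79663372039795 yaw 172.29 z [ 0.0054  0.0409 -0.9991]
boxy 183.64
[(298, 242), (298, 243), (298, 244), (298, 245), (298, 246), (298, 247), (298, 248), (299, 242), (299, 243), (299, 244), (299, 245), (299, 246), (299, 247), (299, 248), (300, 243), (300, 244), (300, 245), (300, 246), (300, 247), (301, 267), (302, 267), (309, 258), (310, 258)]
```

Request:
move_arm --plan '[{"translation":[0.001,0,0.001],"turn":0,"fingers":-0.8},{"translation":[0,0.001,0],"turn":0,"fingers":-0.8},{"translation":[0,0.001,0],"turn":0,"fingers":-0.8},{"translation":[0,0,0],"turn":0,"fingers":-0.8},{"translation":[0,0,0],"turn":0,"fingers":-0.8},{"translation":[0,0,0],"turn":0,"fingers":-0.8},{"translation":[0,0,0],"turn":0,"fingers":-0.8},{"translation":[0,0,0],"turn":0,"fingers":-0.8}]'

```text
time: 39.7
tcp_pos: [580.9, 112.2, 165.1]
tcp_rot: [[-0.991, 0.134, 0.006], [0.134, 0.99, 0.041], [-0.0, 0.041, -0.999]]
ft_force: [-3.4, -0.9, 10.8]
finger_gap: 0.187
finger_force: 34.8
```

```bash
python3 -c "
from st import *
q()"
```

```text
t 39.7 tcp [580.9 112.2 165.1] F(box) [-3.28 -1.31 10.84] gap 0.187 ff 34.84496712684631 yaw 172.29 z [ 0.0058  0.0408 -0.9992]
boxy 185.67
[(297, 243), (297, 244), (297, 245), (298, 243), (298, 244), (298, 245), (298, 246), (298, 247), (298, 248), (299, 243), (299, 244), (299, 245), (299, 246), (299, 247), (299, 248), (300, 244), (300, 245), (300, 246), (300, 247), (300, 248), (301, 267), (301, 268), (302, 267), (309, 258), (310, 258)]
```

Request:
move_arm --plan '[{"translation":[0,0.001,0],"turn":0,"fingers":-0.8},{"translation":[0,0.001,0],"turn":0,"fingers":-0.8},{"translation":[0,0,0],"turn":0,"fingers":-0.8},{"translation":[0,0,0],"turn":0,"fingers":-0.8},{"translation":[0,0,0],"turn":0,"fingers":-0.8},{"translation":[0,0,0],"turn":0,"fingers":-0.8},{"translation":[0,0,0],"turn":0,"fingers":-0.8},{"translation":[0,0,0],"turn":0,"fingers":-0.8}]'

```text
time: 40.75
tcp_pos: [581.1, 114.2, 165.1]
tcp_rot: [[-0.991, 0.134, 0.006], [0.134, 0.99, 0.041], [-0.0, 0.041, -0.999]]
ft_force: [-2.2, 0.1, 10.1]
finger_gap: 0.187
finger_force: 34.8
```

```bash
python3 -c "
from st import *
q()"
```

```text
t 40.75 tcp [581.1 114.2 165.1] F(box) [-2.18 -0.17 10.08] gap 0.187 ff 34.84454154968262 yaw 172.29 z [ 0.0057  0.0408 -0.9992]
boxy 187.64
[(297, 243), (297, 244), (297, 245), (297, 246), (297, 247), (297, 248), (297, 249), (298, 243), (298, 244), (298, 245), (298, 246), (298, 247), (298, 248), (298, 249), (299, 244), (299, 245), (299, 246), (299, 247), (299, 248), (299, 249), (300, 245), (300, 246), (300, 247), (300, 248), (301, 267), (301, 268), (302, 267), (309, 258), (310, 258)]
```

Request:
move_arm --plan '[{"translation":[0,0.001,0],"turn":0,"fingers":-0.8},{"translation":[0,0.001,0],"turn":0,"fingers":-0.8},{"translation":[0,0.0005,0],"turn":0,"fingers":-0.8},{"translation":[0,0,0],"turn":0,"fingers":-0.8},{"translation":[0,0,0],"turn":0,"fingers":-0.8},{"translation":[0,0,0],"turn":0,"fingers":-0.8},{"translation":[0,0,0],"turn":0,"fingers":-0.8},{"translation":[0,0,0],"turn":0,"fingers":-0.8}]'

```text
time: 41.8
tcp_pos: [581.5, 116.6, 165.2]
tcp_rot: [[-0.991, 0.134, 0.006], [0.134, 0.99, 0.041], [-0.0, 0.041, -0.999]]
ft_force: [-3.3, -1.2, 10.1]
finger_gap: 0.183
finger_force: 34.8
```

```bash
python3 -c "
from st import *
q()"
```

```text
t 41.8 tcp [581.5 116.6 165.2] F(box) [-3.1  -1.65 10.08] gap 0.183 ff 34.84484553337097 yaw 172.29 z [ 0.0057  0.0407 -0.9992]
boxy 190.13
[(297, 244), (297, 245), (297, 246), (297, 247), (297, 248), (297, 249), (298, 244), (298, 245), (298, 246), (298, 247), (298, 248), (298, 249), (299, 244), (299, 245), (299, 246), (299, 247), (299, 248), (299, 249), (301, 267), (301, 268), (302, 267), (309, 258), (310, 258)]
```

Request:
move_arm --plan '[{"translation":[0,0.001,0],"turn":0,"fingers":-0.8},{"translation":[0,0.001,0],"turn":0,"fingers":-0.8},{"translation":[0,0.001,0],"turn":0,"fingers":-0.8},{"translation":[0,0.001,0],"turn":0,"fingers":-0.8},{"translation":[0,0.001,0.0003],"turn":0,"fingers":-0.8},{"translation":[0,0,0],"turn":0,"fingers":-0.8},{"translation":[0,0,0],"turn":0,"fingers":-0.8},{"translation":[0,0,0],"turn":0,"fingers":-0.8}]'

```text
time: 42.85
tcp_pos: [582.1, 121.7, 165.1]
tcp_rot: [[-0.991, 0.134, 0.006], [0.134, 0.99, 0.041], [-0.0, 0.041, -0.999]]
ft_force: [-3.2, -1.9, 10.6]
finger_gap: 0.181
finger_force: 34.8
```

```bash
python3 -c "
from st import *
q()"
```

```text
t 42.85 tcp [582.1 121.7 165.1] F(box) [-2.96 -2.3  10.64] gap 0.181 ff 34.80596423149109 yaw 172.29 z [ 0.0057  0.0408 -0.9992]
boxy 195.2
[(295, 245), (295, 246), (295, 247), (295, 250), (296, 245), (296, 246), (296, 247), (296, 248), (296, 249), (296, 250), (296, 251), (297, 245), (297, 246), (297, 247), (297, 248), (297, 249), (297, 250), (298, 246), (298, 247), (298, 248), (298, 249), (298, 250), (301, 267), (301, 268), (302, 267), (309, 258), (310, 258)]
```

Request:
move_arm --plan '[{"translation":[0,0.002,0],"turn":0,"fingers":-0.8},{"translation":[0,0.002,0.0001],"turn":0,"fingers":-0.8},{"translation":[0,0.002,0.0001],"turn":0,"fingers":-0.8},{"translation":[0,0.002,0],"turn":0,"fingers":-0.8},{"translation":[0,0.002,0],"turn":0,"fingers":-0.8},{"translation":[0,0.002,0],"turn":0,"fingers":-0.8},{"translation":[0,0.001,0],"turn":0,"fingers":-0.8},{"translation":[0,0,0],"turn":0,"fingers":-0.8}]'

```text
time: 43.9
tcp_pos: [583.8, 134.6, 165.2]
tcp_rot: [[-0.991, 0.134, 0.005], [0.134, 0.99, 0.041], [0.0, 0.041, -0.999]]
ft_force: [-3.1, -0.5, 10.2]
finger_gap: 0.182
finger_force: 34.8
```

```bash
python3 -c "
from st import *
q()"
```

```text
t 43.9 tcp [583.8 134.6 165.2] F(box) [-2.98 -0.86 10.25] gap 0.182 ff 34.801703095436096 yaw 172.3 z [ 0.0054  0.041  -0.9991]
boxy 208.27
[(293, 247), (293, 248), (293, 249), (293, 250), (293, 251), (293, 252), (293, 253), (294, 248), (294, 249), (294, 250), (294, 251), (294, 252), (294, 253), (295, 248), (295, 249), (295, 250), (295, 251), (295, 252), (295, 253), (296, 250), (301, 267), (301, 268), (302, 267), (309, 258), (310, 258)]
```

Request:
move_arm --plan '[{"translation":[0,0.0015,0],"turn":0,"fingers":-0.8},{"translation":[0,0.0015,0],"turn":0,"fingers":-0.8},{"translation":[0,0.0015,0.0002],"turn":0,"fingers":-0.8},{"translation":[0,0.0015,0],"turn":0,"fingers":-0.8},{"translation":[0,0.0015,0],"turn":0,"fingers":-0.8},{"translation":[0,0.0015,0],"turn":0,"fingers":-0.8},{"translation":[0,0,0],"turn":0,"fingers":-0.8},{"translation":[0,0,0],"turn":0,"fingers":-0.8}]'

```text
time: 44.95
tcp_pos: [585.0, 143.6, 165.4]
tcp_rot: [[-0.991, 0.134, 0.005], [0.134, 0.99, 0.041], [0.0, 0.042, -0.999]]
ft_force: [-2.6, -0.7, 8.9]
finger_gap: 0.177
finger_force: 34.8
```

```bash
python3 -c "
from st import *
q()"
```

```text
t 44.95 tcp [585.  143.6 165.4] F(box) [-2.49 -1.01  8.9 ] gap 0.177 ff 34.76356744766235 yaw 172.29 z [ 0.0052  0.0412 -0.9991]
boxy 217.32
[(279, 272), (291, 249), (291, 250), (291, 251), (291, 252), (291, 253), (291, 254), (291, 255), (292, 249), (292, 250), (292, 251), (292, 252), (292, 253), (292, 254), (292, 255), (293, 250), (293, 251), (293, 252), (293, 253), (293, 254), (293, 255), (294, 252), (301, 267), (301, 268), (302, 267), (309, 258), (310, 258)]
```

Now 49.9 mm of travel. I'll feel for the stop in small steps.

Request:
move_arm --plan '[{"translation":[0,0.001,0],"turn":0,"fingers":-0.8},{"translation":[0,0.001,0],"turn":0,"fingers":-0.8},{"translation":[0,0,0],"turn":0,"fingers":-0.8},{"translation":[0,0,0],"turn":0,"fingers":-0.8},{"translation":[0,0,0],"turn":0,"fingers":-0.8},{"translation":[0,0,0],"turn":0,"fingers":-0.8},{"translation":[0,0,0],"turn":0,"fingers":-0.8},{"translation":[0,0,0],"turn":0,"fingers":-0.8}]'

```text
time: 46.0
tcp_pos: [585.2, 145.5, 165.4]
tcp_rot: [[-0.991, 0.134, 0.005], [0.134, 0.99, 0.041], [0.0, 0.041, -0.999]]
ft_force: [-3.7, -0.2, 8.7]
finger_gap: 0.176
finger_force: 34.7
```

```bash
python3 -c "
from st import *
q()"
```

```text
t 46.0 tcp [585.2 145.5 165.4] F(box) [-3.66 -0.69  8.69] gap 0.176 ff 34.746408462524414 yaw 172.29 z [ 0.0052  0.0411 -0.9991]
boxy 219.24
[(279, 272), (290, 250), (290, 251), (290, 252), (290, 253), (291, 250), (291, 251), (291, 252), (291, 253), (291, 254), (291, 255), (291, 256), (292, 250), (292, 251), (292, 252), (292, 253), (292, 254), (292, 255), (292, 256), (293, 251), (293, 252), (293, 253), (293, 254), (293, 255), (301, 267), (301, 268), (302, 267), (309, 258), (310, 258)]
```

Request:
move_arm --plan '[{"translation":[0,0.001,0],"turn":0,"fingers":-0.8},{"translation":[0,0.001,0],"turn":0,"fingers":-0.8},{"translation":[0,0,0],"turn":0,"fingers":-0.8},{"translation":[0,0,0],"turn":0,"fingers":-0.8},{"translation":[0,0,0],"turn":0,"fingers":-0.8},{"translation":[0,0,0],"turn":0,"fingers":-0.8},{"translation":[0,0,0],"turn":0,"fingers":-0.8},{"translation":[0,0,0],"turn":0,"fingers":-0.8}]'

```text
time: 47.05
tcp_pos: [585.5, 147.5, 165.5]
tcp_rot: [[-0.991, 0.134, 0.005], [0.134, 0.99, 0.041], [0.0, 0.041, -0.999]]
ft_force: [-2.9, -0.3, 8.4]
finger_gap: 0.181
finger_force: 34.7
```

```bash
python3 -c "
from st import *
q()"
```

```text
t 47.05 tcp [585.5 147.5 165.5] F(box) [-2.8  -0.7   8.44] gap 0.181 ff 34.733410477638245 yaw 172.29 z [ 0.0052  0.0411 -0.9991]
boxy 221.24
[(290, 250), (290, 251), (290, 252), (290, 253), (290, 254), (290, 255), (290, 256), (291, 250), (291, 251), (291, 252), (291, 253), (291, 254), (291, 255), (291, 256), (292, 251), (292, 252), (292, 253), (292, 254), (292, 255), (292, 256), (293, 252), (293, 253), (293, 254), (293, 255), (301, 267), (301, 268), (302, 267), (309, 258), (310, 258)]
```

Request:
move_arm --plan '[{"translation":[0,0.001,0],"turn":0,"fingers":-0.8},{"translation":[0,0.001,0],"turn":0,"fingers":-0.8},{"translation":[0,0,0],"turn":0,"fingers":-0.8},{"translation":[0,0,0],"turn":0,"fingers":-0.8},{"translation":[0,0,0],"turn":0,"fingers":-0.8},{"translation":[0,0,0],"turn":0,"fingers":-0.8},{"translation":[0,0,0],"turn":0,"fingers":-0.8},{"translation":[0,0,0],"turn":0,"fingers":-0.8}]'

```text
time: 48.1
tcp_pos: [585.6, 148.4, 165.3]
tcp_rot: [[-0.991, 0.135, 0.005], [0.135, 0.99, 0.039], [0.001, 0.039, -0.999]]
ft_force: [-3.6, -3.9, 8.9]
finger_gap: 0.181
finger_force: 34.7
```

```bash
python3 -c "
from st import *
q()"
```

```text
t 48.1 tcp [585.6 148.4 165.3] F(box) [-3.08 -4.32  8.89] gap 0.181 ff 34.723695516586304 yaw 172.25 z [ 0.0047  0.039  -0.9992]
boxy 222.2
[(290, 250), (290, 251), (290, 252), (290, 253), (290, 254), (290, 255), (290, 256), (291, 251), (291, 252), (291, 253), (291, 254), (291, 255), (291, 256), (292, 251), (292, 252), (292, 253), (292, 254), (292, 255), (292, 256), (293, 253), (293, 254), (301, 267), (301, 268), (302, 267), (309, 258), (310, 258)]
```

Stop felt at 4.3 N. I'll back off to the middle of the notch and ease the lid up onto the bolt.

Request:
move_arm --plan '[{"translation":[0,-0.0018,0],"turn":0,"fingers":-0.8},{"translation":[0,-0.0018,0],"turn":0,"fingers":-0.8},{"translation":[0,0,-0.001],"turn":0,"fingers":-0.8},{"translation":[0.001,0,-0.001],"turn":0,"fingers":-0.8},{"translation":[0.001,0,-0.001],"turn":0,"fingers":-0.8},{"translation":[0,0,0],"turn":0,"fingers":-0.8},{"translation":[0,0,0],"turn":0,"fingers":-0.8},{"translation":[0,0,0],"turn":0,"fingers":-0.8}]' --grip_force 25

```text
time: 49.15
tcp_pos: [582.1, 146.7, 166.1]
tcp_rot: [[-0.991, 0.134, 0.002], [0.134, 0.99, 0.042], [0.004, 0.042, -0.999]]
ft_force: [1.0, 5.4, -3.4]
finger_gap: 0.181
finger_force: 33.9
```

```bash
python3 -c "
from st import *
q()"
```

```text
t 49.15 tcp [582.1 146.7 166.1] F(box) [ 0.29  5.47 -3.35] gap 0.181 ff 33.93635272979736 yaw 172.28 z [ 0.0015  0.0424 -0.9991]
boxy 220.0
[(291, 250), (291, 251), (291, 252), (291, 253), (291, 254), (291, 255), (291, 256), (292, 250), (292, 251), (292, 252), (292, 253), (292, 254), (292, 255), (292, 256), (293, 251), (293, 252), (293, 253), (293, 254), (293, 255), (293, 256), (294, 252), (294, 253), (294, 254), (294, 255), (301, 267), (302, 267), (309, 258), (310, 258)]
```

Request:
move_arm --plan '[{"translation":[0.0035,0,0.0014],"turn":0,"fingers":-0.8},{"translation":[0.0035,0,0.0006],"turn":0,"fingers":-0.8},{"translation":[0.0034,0,0.0009],"turn":0,"fingers":-0.8},{"translation":[0.0033,0,0.0011],"turn":0,"fingers":-0.8},{"translation":[0.0033,0,0.0014],"turn":0,"fingers":-0.8},{"translation":[0,0,0],"turn":0,"fingers":-0.8},{"translation":[0,0,0],"turn":0,"fingers":-0.8},{"translation":[0,0,0],"turn":0,"fingers":-0.8}]'

```text
time: 50.2
tcp_pos: [566.1, 148.4, 162.1]
tcp_rot: [[-0.991, 0.135, 0.004], [0.135, 0.99, 0.041], [0.001, 0.041, -0.999]]
ft_force: [2.3, 5.2, 2.2]
finger_gap: 0.18
finger_force: 34.4
```

```bash
python3 -c "
from st import *
q()"
```

```text
t 50.2 tcp [566.1 148.4 162.1] F(box) [1.62 5.43 2.17] gap 0.18 ff 34.41775560379028 yaw 172.24 z [ 0.0041  0.041  -0.9992]
boxy 219.66
[(297, 254), (297, 255), (297, 256), (297, 257), (298, 254), (298, 255), (298, 256), (298, 257), (301, 267), (302, 267), (310, 258)]
```

Request:
move_arm --plan '[{"translation":[0.0031,0.001,0.0014],"turn":0,"fingers":-0.8},{"translation":[0.003,0,0.0018],"turn":0,"fingers":-0.8},{"translation":[0.0029,0,0.0021],"turn":0,"fingers":-0.8},{"translation":[0.0027,0,0.0022],"turn":0,"fingers":-0.8},{"translation":[0.0025,0,0.0024],"turn":0,"fingers":-0.8},{"translation":[0,0,0],"turn":0,"fingers":-0.8},{"translation":[0,0,0],"turn":0,"fingers":-0.8},{"translation":[0,0,0],"turn":0,"fingers":-0.8}]'

```text
time: 51.25
tcp_pos: [549.9, 150.9, 151.9]
tcp_rot: [[-0.991, 0.136, -0.0], [0.136, 0.99, 0.039], [0.005, 0.039, -0.999]]
ft_force: [-3.3, 2.5, 7.4]
finger_gap: 0.18
finger_force: 37.0
```

```bash
python3 -c "
from st import *
q()"
```

```text
t 51.25 tcp [549.9 150.9 151.9] F(box) [-3.63  2.04  7.44] gap 0.18 ff 36.9535893201828 yaw 172.18 z [-0.      0.0395 -0.9992]
boxy 220.05
[(310, 258)]
```

Request:
move_arm --plan '[{"translation":[0.002,0.0004,-0.001],"turn":0,"fingers":-0.8},{"translation":[0,0,0],"turn":0,"fingers":-0.8},{"translation":[0.0024,0,0.0024],"turn":0,"fingers":-0.8},{"translation":[0.0021,0,0.0026],"turn":0,"fingers":-0.8},{"translation":[0.002,0,0.0028],"turn":0,"fingers":-0.8},{"translation":[0,0,0],"turn":0,"fingers":-0.8},{"translation":[0,0,0],"turn":0,"fingers":-0.8},{"translation":[0,0,0],"turn":0,"fingers":-0.8}]'

```text
time: 52.3
tcp_pos: [541.6, 152.8, 144.9]
tcp_rot: [[-0.991, 0.135, -0.0], [0.135, 0.99, 0.039], [0.006, 0.039, -0.999]]
ft_force: [-5.2, -2.2, 4.8]
finger_gap: 0.179
finger_force: 31.6
```

```bash
python3 -c "
from st import *
q()"
```

```text
t 52.3 tcp [541.6 152.8 144.9] F(box) [-4.92 -2.88  4.8 ] gap 0.179 ff 31.617690324783325 yaw 172.24 z [-4.000e-04  3.920e-02 -9.992e-01]
boxy 220.92
[(310, 258)]
```

Request:
move_arm --plan '[{"translation":[0.0015,-0.0008,-0.0005],"turn":0,"fingers":-0.8},{"translation":[0,0,0],"turn":0,"fingers":-0.8},{"translation":[0.0017,0,0.0028],"turn":0,"fingers":-0.8},{"translation":[0.0015,0,0.003],"turn":0,"fingers":-0.8},{"translation":[0.0005,0,0.001],"turn":0,"fingers":-0.8},{"translation":[0,0,0],"turn":0,"fingers":-0.8},{"translation":[0,0,0],"turn":0,"fingers":-0.8},{"translation":[0,0,0],"turn":0,"fingers":-0.8}]'

```text
time: 53.35
tcp_pos: [536.1, 153.6, 138.4]
tcp_rot: [[-0.991, 0.135, -0.001], [0.135, 0.99, 0.041], [0.006, 0.04, -0.999]]
ft_force: [-4.5, -0.3, 6.6]
finger_gap: 0.175
finger_force: 24.8
```

```bash
python3 -c "
from st import *
q()"
```

```text
t 53.35 tcp [536.1 153.6 138.4] F(box) [-4.38 -0.91  6.57] gap 0.175 ff 24.82282519340515 yaw 172.22 z [-0.001   0.0409 -0.9992]
boxy 220.99
[]
```

Request:
move_arm --plan '[{"translation":[0.001,0,-0.0015],"turn":0,"fingers":-0.8},{"translation":[0,0,0],"turn":0,"fingers":-0.6},{"translation":[0,0,0],"turn":0,"fingers":-0.4},{"translation":[0,0,0],"turn":0,"fingers":-0.3},{"translation":[0,0,0],"turn":0,"fingers":-0.3},{"translation":[0,0,-0.005],"turn":0,"fingers":-0.3},{"translation":[0,0,-0.01],"turn":0,"fingers":-0.3},{"translation":[0,0,-0.01],"turn":0,"fingers":-0.3}]'

```text
time: 54.4
tcp_pos: [537.0, 152.3, 166.2]
tcp_rot: [[-0.991, 0.135, 0.003], [0.135, 0.99, 0.04], [0.003, 0.04, -0.999]]
ft_force: [-0.2, -0.2, 0.2]
finger_gap: 0.352
finger_force: 0.0
```

Request:
move_arm --plan '[{"translation":[0,0,-0.02],"turn":0,"fingers":-0.3},{"translation":[0,0,-0.02],"turn":0,"fingers":-0.3},{"translation":[0,0,-0.02],"turn":0,"fingers":-0.3},{"translation":[0.03,-0.03,0],"turn":0,"fingers":-0.3},{"translation":[0.04,-0.03,0],"turn":0,"fingers":-0.3},{"translation":[0.04,-0.03,0],"turn":0,"fingers":-0.3},{"translation":[0,-0.04,0],"turn":0,"fingers":-0.3},{"translation":[0,0,0],"turn":0,"fingers":-0.3}]'

```text
time: 55.4
tcp_pos: [409.9, 34.5, 221.3]
tcp_rot: [[-0.99, 0.139, 0.004], [0.139, 0.989, 0.039], [0.002, 0.04, -0.999]]
ft_force: [0.2, -0.0, 0.5]
finger_gap: 0.353
finger_force: 0.0
```

```bash
python3 - <<'E'
from h import *
from st import *
st()
s=r.capture("side");t=r.capture("top")
p=[]
for n,c,roi in(("top",t,(225,225,265,262)),("side",s,(285,240,325,285))):
    try:p.append(knobpx(c["color"],roi)[0]);print(n,knobpx(c["color"],roi))
    except Exception:print(n,"hidden")
if len(p)==2:print(tri(*p))
ex=np.array([.992,-.128,0]);ey=np.array([.128,.992,0]);K=np.array([534.8,101.0,161.8])+ey*50+[0,0,-11]
for a in(20,30,45,90):
    b=np.radians(a);print(a,proj("side",K+ex*(45.1-48*np.cos(b))+[0,0,48*np.sin(b)-16.4])[0].round(1))
E
```

```text
t 55.4 tcp [409.9  34.5 221.3] F(box) [0.22 0.01 0.54] gap 0.353 ff 0.0 yaw 172.0 z [ 0.0039  0.0395 -0.9992]
top (array([239.15789474, 241.84210526]), array([ 5,  5, 19], dtype=int32))
side (array([303.69230769, 267.23076923]), array([ 6,  6, 26], dtype=int32))
(array([541.22345846, 153.72866361, 154.23198376]), array([-0.02329255, -0.05712671,  0.05528729,  0.00567011]))
20 [304.3 267.5]
30 [303.  264.8]
45 [300.3 261. ]
90 [288.9 252.7]
```

```bash
python3 -c "
from cell import r
print(r.finish_job())"
```

```text
the job is handed in; nothing more can be done
None
```

The box is bolted and handed in: the bolt slid home to its stop through the keeper, the handle lies down in the closed notch, and the lid is held near level by measurement, but lifting the handle took six tries, with up to about 100 N of grip on the stem in one.

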